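# Nip up the hardie clamp with the hex key

### The job

The cap screw of the strap clamp that holds the cutting hardie on its wooden block is only run down by hand, and the L-shaped hex key still stands in it on its long arm. Pull the key out, flip it over and push its short arm fully into the socket, then swing the long arm clockwise (seen from above) as a lever until the screw comes up solid. Leave the key sitting in the screw on its short arm, let go, and leave the tubs and the cutting hammer where they are.

Things in the scene. Friction and masses are not known exactly. Their poses are not given: they have to be found in the camera images.
- block: fixed round log slice, 280 mm across, 50 mm high; origin at the centre of its underside. On it along its x axis, all fixed: steel heel block and strap (120 x 36 x 16 mm, centred at x -25 mm, top 80 mm above the bench) and the hardie, an upright steel chisel 62 mm wide on an 84 mm square foot, centred at x +65 mm, edge 116 mm above the bench. The cap screw stands in the strap at x -25 mm, y 0
- socket_mouth (a point): middle of the hex mouth of the cap screw's socket, on its axis, 101 mm above the bench (z up; turns with the screw). Dark steel head 24 mm across, 18 mm high, on a 32 mm washer. The socket is 12 mm deep and takes the key's tapered end up to about 1 mm off centre and, home, leaves it 0.15 mm and 4 degrees of play; two of its corners lie along this point's x axis, two flats face its y axis
- screw (a joint): turn of the cap screw (rad), growing clockwise seen from above, the tightening way; 0 at the start, comes up solid (hard stop) at 1.05. Stiff: about 1.6 N m all the way, that is 15 N at 108 mm from the axis; it stays where it is left
- key: dark steel L-shaped hex key, 14 mm across flats, 240 g, 140 mm over the long arm, 56 mm over the short; rounded bend. Origin where the arms' axes cross: long arm along -z, short along +x; the flats facing +-y are level over the whole L. Both arms have hex corners in the L's plane. Starts upright in the socket, short arm along the socket's x axis. On its short arm, let go, it sags by about 0.05 rad
- key_short_end (a point): middle of the end face of the key's short arm, 49 mm from the key's origin along its +x axis
- key_long_end (a point): middle of the end face of the key's long arm, 133 mm from the key's origin along its -z axis
- tub_wide: bystander: open white plastic tub of stone pieces, 110 mm across the rim and 70 mm high, standing on the bench; origin at the centre of its underside
- tub_tall: bystander: open white plastic tub of stone pieces, 92 mm across the rim and 92 mm high, standing on the bench; origin at the centre of its underside
- hammer: bystander: mosaic cutter's hammer lying on the bench, wooden handle 185 mm long along its -x axis, steel double-pointed head 160 mm long along its y axis, 24 mm high; origin on the bench under the head's middle
- socket_floor (a point): middle of the socket's floor, 12 mm straight below the mouth, same axes
Things that resemble listed ones, but are neither listed nor needed, are in the scene too. There is more than one size of the key; the one meant has the size given above.

How it is judged:
By the outcome, as a careful person would: the job done as asked, in the order asked, and still so for the second after the job is handed in, with the robot touching nothing.
It also fails if it takes over 58 s, if anything falls off the work surface, if the arm or the gripper's body presses on something with over 40 N, if the wrist force passes 120 N, or if a joint passes its speed limit or range.

### The arm

A 6-joint arm with a two-finger parallel gripper is mounted at the origin on the work surface. World frame = base frame: x ahead of the robot, y to its left, z up, the work surface at z = 0. Lengths are in m, angles in rad, forces in N, time in s.
With the tool pointing down it reaches from about 0.4 to 0.825 m from the base axis. Payload 7 kg.
Tool frame: the origin (TCP) lies on the centre line of the jaws, within the pads' length; the fingertips stand 22 mm ahead of it and the grasp point (between the pads) lies 3 mm ahead of it; z points along the fingers, y is the line along which they close (so a half turn about z gives the same grasp; the last joint's range is limited). The gripper opens to 88 mm and grips with 3 to 60 N. Pads are 19 mm wide; open, the fingers measure 130 mm over their backs; the gripper's body (78 mm by 193 mm) begins 47 mm behind the grasp point.
Start: joints at [-0.976, 0.359, 0.012, 0, -1.224, -0.288], TCP at [0.204, -0.643, 0.249] pointing down, gripper open.
Joint ranges: [-3.07, 3.07], [-1.43, 2.12], [-1.02, 1.25], [-3.03, 1.67], [-3.05, -0], [-3.03, 3.03]. Speed limits (rad/s): [2.39, 2.39, 3.01, 3.14, 3.14, 3.14].

### API

Orientations are given as [roll, pitch, yaw] about the fixed x, y, z axes, in that order (R = Rz(yaw) Ry(pitch) Rx(roll)).
In Python, from station import monitor, viewer, order gives the robot as it stands. The module is installed in compiled form; this text tells all that it offers.
- The arm moves only by the tool servo_tool, never from a script. Its argument "targets" is a list of rows, each an object with "angular": the turn, a rotation vector about the tool's x, y, z in degrees, a list of three; "xyz": the shift along the tool's x, y, z in cm, a list of three; "claw": the finger opening in cm, from 0 to 8.76. A call has 1 to 20 rows; each row shifts and turns the commanded pose from where the row before left it, along the tool's axes as they then stand; what a row does not reach is not made up. A row lasts 1/10 s, in which the tool goes at most 50 mm and 8.59 degrees, less where a joint would pass 70% of its speed; a pose out of reach is approached as far as the arm can. A call is refused whole if a number of a shift passes 5 or a number of a turn 8.59, either way. A call with a gripper value outside its range is refused whole. The fingers move at their own pace and stop on an object; "force" is the grip in N (left out, the last holds). Time passes only in rows, so rows that do not move let the fingers close. It gives the time, the measured TCP pose, the force, the opening and the grip force at its end, in the units of the state.
- monitor.get_state(): the state, without advancing time (a new reading comes with each control period).
- viewer.grab_frame(name): name is "side" or "top"; returns a dict with "color" (420x560x3 uint8, blue, green, red), "fovy" (degrees; the focal length in pixels is half the picture's height over the tangent of half this angle, whatever the lens; pixels are square), "cx", "cy" (the principal point, pixels), "R" (3x3) and "t" (3): a world point X has camera coordinates R X + t. Camera axes: x right, y down, z forward; pixel columns grow to the right and rows downward; lengths in m; the calibration is good to about 2 mm. A picture is of the moment at which its call begins. There is no depth.
- order.job_done(): hands the job in; it is judged then, once.
The state is a dict: "t": time; "q": joint angles; "qd": joint speeds; "joint_efforts": joint torques, N m; "eef_pos": TCP position; "ee_rot": TCP orientation; "force": force on the tool from outside, world axes, zero at the start; "moment": the same for the moment, N m; "width": finger opening in m; "gripper_force": force on a finger pad.
Only numpy, scipy, OpenCV 4.12 (cv2) and the standard library are available. Lean on these libraries where they do the work, as an engineer would, in place of code of your own. Each camera call takes 0.05 s, during which the arm holds its last target. There are 200 camera calls.

## Working session

There is one attempt and no reset: what is moved stays moved. The work goes in short steps, Python scripts to look and compute and a tool call to move; the robot and the scene stay as the last step left them, time stands still between calls to the robot, and variables do not carry over. Pictures are saved under pics/ and viewed, at most 10 in all, crops included, and the job is handed in when it is done.

Besides the shell and the picture viewer there is one more tool, called after "Request:" as name([rows], argument=value, ...), one row to a line, values as JSON. servo_tool: Moves the arm, as the interface text tells. Its arguments: {"type":"object","properties":{"targets":{"type":"array"},"force":{"type":"number"}},"required":["targets"]}

```bash
mkdir -p pics; cat > h.py <<'E'
import numpy as np, cv2
from station import monitor, viewer, order
def grab(n):
    f=viewer.grab_frame(n); f['R']=np.array(f['R']);f['t']=np.array(f['t'])
    f['f']=f['color'].shape[0]/2/np.tan(np.radians(f['fovy'])/2); return f
def ray(f,u,v):
    d=f['R'].T@np.array([(u-f['cx'])/f['f'],(v-f['cy'])/f['f'],1]); return -f['R'].T@f['t'], d
def onz(f,u,v,z):
    c,d=ray(f,u,v); return c+d*(z-c[2])/d[2]
def proj(f,X):
    p=f['R']@np.array(X)+f['t']; return p[:2]/p[2]*f['f']+[f['cx'],f['cy']]
def tri(f1,p1,f2,p2):
    c1,d1=ray(f1,*p1);c2,d2=ray(f2,*p2)
    s=np.linalg.lstsq(np.c_[d1,-d2],c2-c1,rcond=None)[0]
    a=c1+s[0]*d1;b=c2+s[1]*d2; return (a+b)/2,np.linalg.norm(a-b)
E
python3 - <<'E'
from h import *
s=monitor.get_state();print(s)
for n in('side','top'):
    f=grab(n);cv2.imwrite(f'pics/{n}0.png',f['color']);print(n,f['fovy'],f['cx'],f['cy'],f['R'].round(3).tolist(),f['t'].round(3),'cam',(-f['R'].T@f['t']).round(3))
E
```

```text
{'t': 0.0, 'q': array([-9.75904892e-01,  3.59416416e-01,  1.10960752e-02, -3.67159435e-04,
       -1.22406618e+00, -2.88071179e-01]), 'qd': array([ 1.80400138e-03,  6.79497164e-04, -3.56989119e-05, -5.30371744e-04,
        1.55104081e-03,  8.99713566e-05]), 'joint_efforts': array([ 2.39204292e-04, -5.82720137e+01,  2.93059820e+01,  6.99726328e+00,
        6.93379756e-03, -2.45358196e-04]), 'eef_pos': array([ 0.20371279, -0.64307951,  0.24761667]), 'ee_rot': array([ 3.13996992e+00, -1.20895424e-04, -2.83489734e+00]), 'force': array([-0.06634529, -0.77752507,  0.12232523]), 'moment': array([ 0.01957142, -0.02258992,  0.01789081]), 'gripper_force': 0.0, 'width': 0.08756087005686565}
side 44.36924690579495 285.999404287864 215.76232865686632 [[-0.981, -0.196, -0.003], [-0.097, 0.5, -0.861], [0.17, -0.844, -0.509]] [0.465 0.192 1.384] cam [0.239 1.162 0.871]
top 50.551849513693284 276.5966585629805 205.2203602724185 [[-0.009, -1.0, 0.007], [-0.995, 0.008, -0.102], [0.102, -0.008, -0.995]] [0.011 0.517 1.14 ] cam [0.398 0.016 1.187]
```

View pics/side0.png

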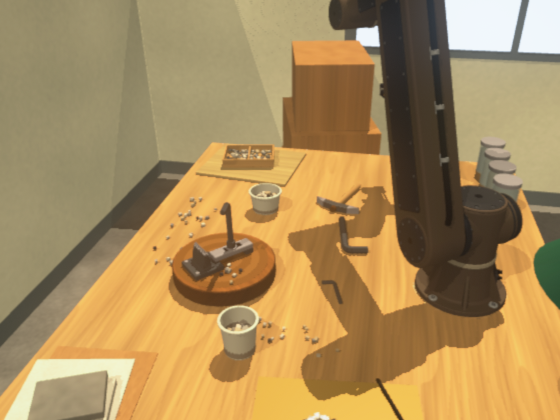

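View pics/top0.png

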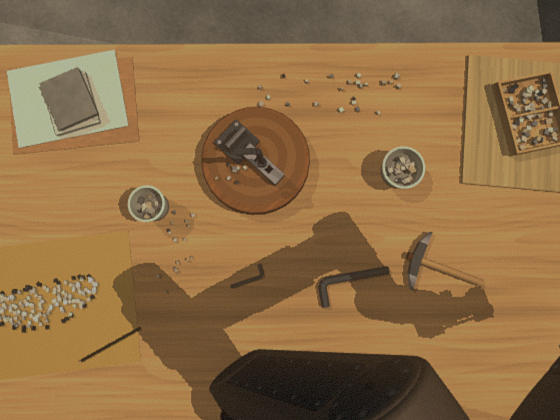

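The picture shows three candidate keys. One stands in the screw (side ~(229,225), top ~(245,150)), a bigger one lies on the bench (side (350,237), top (350,285)), and a smaller one lies there too (side (333,290), top (250,277)). The one in the screw fits the description, so I'll check it in one close crop.

```bash
python3 - <<'E'
from h import *
a=cv2.imread('pics/side0.png')[190:310,160:290];b=cv2.imread('pics/top0.png')[100:220,195:325]
o=np.hstack([cv2.resize(x,None,fx=3,fy=4.6,interpolation=cv2.INTER_CUBIC) if 0 else cv2.resize(x,None,fx=3.07,fy=3.07,interpolation=cv2.INTER_CUBIC) for x in(a,b)])
o=np.clip(o.astype(float)*1.6,0,255).astype('uint8')
cv2.imwrite('pics/crop0.png',o);print(o.shape)
E
```

```text
(368, 798, 3)
```

View pics/crop0.png

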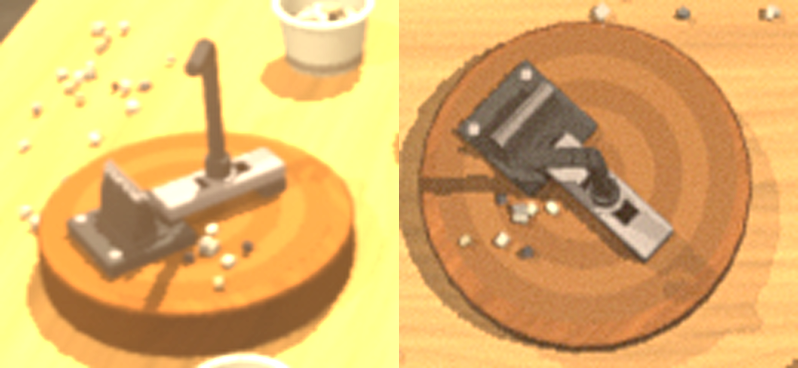

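The crop confirms that the key in the screw is the L-key. Its long arm is upright: bend at side (227,205), short end at side (223,213), screw head at side (231,244) and top (261,162). Next I'll measure the block, strap and key.

```bash
cat > m0.py <<'E'
from h import *
S=grab('side');T=grab('top')
head,e=tri(S,(230.7,243.7),T,(261.1,161.9));print('head',head.round(4),e)
b,e=tri(S,(227.4,205.3),T,(259.2,151.5));print('bend',b.round(4),e)
k,e=tri(S,(222.9,212.8),T,(237.7,153.7));print('shortend',k.round(4),e)
# strap: bright low saturation blob in both views
for n,f,roi,z in(('top',T,(130,195,235,290),.08),('side',S,(238,275,205,262),.08)):
    c=f['color'];hsv=cv2.cvtColor(c,cv2.COLOR_BGR2HSV)
    m=((hsv[...,1]<60)&(hsv[...,2]>95)).astype('uint8')
    mm=np.zeros_like(m);mm[roi[0]:roi[1],roi[2]:roi[3]]=m[roi[0]:roi[1],roi[2]:roi[3]]
    p=np.argwhere(mm)[:,::-1]
    q=np.array([onz(f,*x,z)[:2] for x in p.astype(float)])
    r=cv2.minAreaRect((q*1000).astype('float32'));print(n,len(p),r)
    cv2.imwrite(f'pics/m_{n}.png',cv2.resize(np.hstack([c[roi[0]:roi[1],roi[2]:roi[3]],cv2.merge([mm*255]*3)[roi[0]:roi[1],roi[2]:roi[3]]]),None,fx=6,fy=6))
# block circle: hue/val difference
c=T['color'];print([c[160,u].tolist() for u in range(190,325,6)])
for X in ((.102),):pass
E
python3 m0.py
```

```text
head [0.6188 0.0445 0.0913] 0.0009434328566011504
bend [0.6191 0.0456 0.2119] 0.0011055133171378824
shortend [0.6147 0.0935 0.2169] 0.0037696672113210843
top 306 ((621.07421875, 71.4100570678711), (161.7942657470703, 77.73416137695312), 42.75543975830078)Traceback (most recent call last):
  File "m0.py", line 13, in <module>
    r=cv2.minAreaRect((q*1000).astype('float32'));print(n,len(p),r)
cv2.error: OpenCV(4.12.0) /io/opencv/modules/imgproc/src/convhull.cpp:143: error: (-215:Assertion failed) total >= 0 && (depth == CV_32F || depth == CV_32S) in function 'convexHull'
```

```bash
python3 - <<'E'
from h import *
T=grab('top');S=grab('side')
o=np.array([.619,.0445,.222])
print('o',proj(T,o),proj(S,o),'long end', proj(T,o-[0,0,.121]),proj(S,o-[0,0,.121]))
for y in(85,90,95,100,105):
    a=np.radians(y);e=o+.049*np.array([np.cos(a),np.sin(a),0]);print(y,proj(T,e).round(1),proj(S,e).round(1))
def up(f,r,k):
    c=f['color'][r[0]:r[1],r[2]:r[3]];c=np.clip(c.astype(float)*1.7,0,255).astype('uint8');return cv2.resize(c,None,fx=k,fy=k,interpolation=cv2.INTER_NEAREST)
cv2.imwrite('pics/c1.png',np.hstack([up(T,(135,175,225,275),8),up(S,(195,255,208,258),8)[:320]]))
cv2.imwrite('pics/c1.png',np.hstack([up(T,(130,180,225,275),8),up(S,(198,248,205,255),8)]))
E
```

```text
o [259.52381939 150.27535044] [227.53223571 201.75720563] long end [261.04377052 161.2357887 ] [230.25813185 240.68301969]
85 [237.4 148.5] [220.3 210.8]
90 [237.3 150.4] [221.9 211. ]
95 [237.4 152.3] [223.5 211.2]
100 [237.7 154.2] [225.2 211.2]
105 [238.1 156.1] [226.9 211.2]
```

View pics/c1.png

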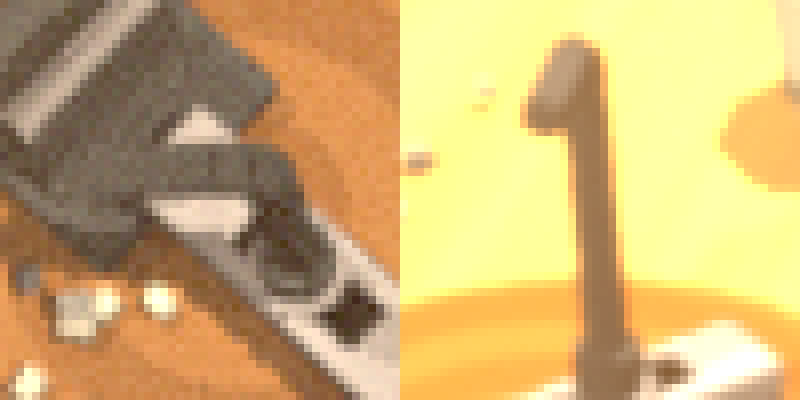

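```bash
cat >> h.py <<'E'
from scipy.spatial.transform import Rotation as Ro
from scipy.linalg import logm,expm
def cur():
    s=monitor.get_state();M=np.eye(4);M[:3,:3]=Ro.from_euler('xyz',s['ee_rot']).as_matrix();M[:3,3]=s['eef_pos'];return M
def pose(x,y,z,p):  # tool z, tool y, TCP position
    z=np.array(z)/np.linalg.norm(z);M=np.eye(4);M[:3,:3]=np.c_[np.cross(y,z),y,z];M[:3,3]=p;return M
def rows(A,B,n,dec=2):
    D=expm(np.real(logm(np.linalg.inv(A)@B))/n)
    w=np.degrees(Ro.from_matrix(D[:3,:3]).as_rotvec()).round(dec);p=(D[:3,3]*100).round(dec)
    D[:3,:3]=Ro.from_rotvec(np.radians(w)).as_matrix();D[:3,3]=p/100
    P=[A]
    for i in range(n):P.append(P[-1]@D)
    E=np.linalg.inv(P[-1])@B
    print(f'{n} rows angular {w.tolist()} xyz {p.tolist()} |w| {np.linalg.norm(w):.1f} |p| {np.linalg.norm(p):.2f}; end err mm',(E[:3,3]*1000).round(1),'deg',np.degrees(Ro.from_matrix(E[:3,:3]).as_rotvec()).round(1))
    print(' path',[x[:3,3].round(2).tolist() for x in P[::max(1,n//4)]])
    return P[-1]
def u(yaw,el=0):
    a,e=np.radians([yaw,el]);return np.array([np.cos(a)*np.cos(e),np.sin(a)*np.cos(e),np.sin(e)])
SX=93.;MOUTH=np.array([.619,.0445,.101])
def Tgrasp(back=0,dz=0,d=.07,sx=SX,beta=45):
    z=u(sx,-beta);g=MOUTH+[0,0,.121-d+dz];return pose(0,u(sx+90),z,g-(.003+back)*z)
E
python3 - <<'E'
from h import *
A=cur();B=Tgrasp(.1,.05)
E=rows(A,B,20);print(B[:3,3])
E
python3 - <<'E'
from h import *
rows(Tgrasp(.1,.05),Tgrasp(.1),4)
rows(Tgrasp(.1),Tgrasp(),8)
E
```

```text
20 rows angular [-1.47, -1.91, -3.56] xyz [-3.85, 0.19, 1.38] |w| 4.3 |p| 4.09; end err mm [-1.   0.6  0.3] deg [-0.1 -0.  -0. ]
 path [[0.2, -0.64, 0.25], [0.38, -0.55, 0.19], [0.52, -0.4, 0.18], [0.6, -0.22, 0.21], [0.62, -0.03, 0.27]]
[ 0.62281173 -0.02823218  0.274832  ]
4 rows angular [-0.0, -0.0, -0.0] xyz [0.88, -0.0, 0.88] |w| 0.0 |p| 1.24; end err mm [0.2 0.  0.2] deg [-0.  0.  0.]
 path [[0.62, -0.03, 0.27], [0.62, -0.03, 0.26], [0.62, -0.03, 0.25], [0.62, -0.03, 0.24], [0.62, -0.03, 0.23]]
8 rows angular [-0.0, -0.0, -0.0] xyz [0.0, 0.0, 1.25] |w| 0.0 |p| 1.25; end err mm [-0.  0. -0.] deg [-0.  0.  0.]
 path [[0.62, -0.03, 0.22], [0.62, -0.01, 0.21], [0.62, 0.01, 0.19], [0.62, 0.02, 0.17], [0.62, 0.04, 0.15]]
```

Request:
servo_tool([
  {"angular": [-1.47,-1.91,-3.56],"xyz": [-3.85,0.19,1.38],"claw": 8.7},
  {"angular": [-1.47,-1.91,-3.56],"xyz": [-3.85,0.19,1.38],"claw": 8.7},
  {"angular": [-1.47,-1.91,-3.56],"xyz": [-3.85,0.19,1.38],"claw": 8.7},
  {"angular": [-1.47,-1.91,-3.56],"xyz": [-3.85,0.19,1.38],"claw": 8.7},
  {"angular": [-1.47,-1.91,-3.56],"xyz": [-3.85,0.19,1.38],"claw": 8.7},
  {"angular": [-1.47,-1.91,-3.56],"xyz": [-3.85,0.19,1.38],"claw": 8.7},
  {"angular": [-1.47,-1.91,-3.56],"xyz": [-3.85,0.19,1.38],"claw": 8.7},
  {"angular": [-1.47,-1.91,-3.56],"xyz": [-3.85,0.19,1.38],"claw": 8.7},
  {"angular": [-1.47,-1.91,-3.56],"xyz": [-3.85,0.19,1.38],"claw": 8.7},
  {"angular": [-1.47,-1.91,-3.56],"xyz": [-3.85,0.19,1.38],"claw": 8.7},
  {"angular": [-1.47,-1.91,-3.56],"xyz": [-3.85,0.19,1.38],"claw": 8.7},
  {"angular": [-1.47,-1.91,-3.56],"xyz": [-3.85,0.19,1.38],"claw": 8.7},
  {"angular": [-1.47,-1.91,-3.56],"xyz": [-3.85,0.19,1.38],"claw": 8.7},
  {"angular": [-1.47,-1.91,-3.56],"xyz": [-3.85,0.19,1.38],"claw": 8.7},
  {"angular": [-1.47,-1.91,-3.56],"xyz": [-3.85,0.19,1.38],"claw": 8.7},
  {"angular": [-1.47,-1.91,-3.56],"xyz": [-3.85,0.19,1.38],"claw": 8.7},
  {"angular": [-1.47,-1.91,-3.56],"xyz": [-3.85,0.19,1.38],"claw": 8.7},
  {"angular": [-1.47,-1.91,-3.56],"xyz": [-3.85,0.19,1.38],"claw": 8.7},
  {"angular": [-1.47,-1.91,-3.56],"xyz": [-3.85,0.19,1.38],"claw": 8.7},
  {"angular": [0,0,0],"xyz": [0,0,0],"claw": 8.7},
])

```text
t: 2.3
eef_pos: [0.6254, -0.0631, 0.2601]
ee_rot: [3.114, 0.752, -1.597]
force: [-0.9, -0.4, 0.5]
width: 0.0868
gripper_force: 0.0
```

```bash
python3 - <<'E'
from h import *
s=monitor.get_state();print(s['t'],s['q'].round(2),s['eef_pos'],s['force'].round(2))
A=cur();rows(A,Tgrasp(.07),8)
rows(Tgrasp(.07),Tgrasp(),7)
E
```

```text
2.3 [-0.25  0.44  0.23 -0.72 -1.59  0.31] [ 0.62536436 -0.06311614  0.26010216] [-0.88 -0.41  0.53]
8 rows angular [-0.19, -0.23, -0.41] xyz [-0.02, 0.02, 1.0] |w| 0.5 |p| 1.00; end err mm [ 0.4  0.3 -0.4] deg [-0. -0.  0.]
 path [[0.63, -0.06, 0.26], [0.62, -0.05, 0.25], [0.62, -0.04, 0.23], [0.62, -0.02, 0.22], [0.62, -0.01, 0.2]]
7 rows angular [-0.0, -0.0, -0.0] xyz [0.0, 0.0, 1.0] |w| 0.0 |p| 1.00; end err mm [ 0. -0. -0.] deg [-0.  0.  0.]
 path [[0.62, -0.01, 0.2], [0.62, 0.0, 0.2], [0.62, 0.01, 0.19], [0.62, 0.01, 0.18], [0.62, 0.02, 0.18], [0.62, 0.03, 0.17], [0.62, 0.04, 0.16], [0.62, 0.04, 0.15]]
```

Request:
servo_tool([
  {"angular": [-0.38,-0.46,-0.82],"xyz": [-0.04,0.04,2.0],"claw": 8.7},
  {"angular": [-0.38,-0.46,-0.82],"xyz": [-0.04,0.04,2.0],"claw": 8.7},
  {"angular": [-0.38,-0.46,-0.82],"xyz": [-0.04,0.04,2.0],"claw": 8.7},
  {"angular": [-0.38,-0.46,-0.82],"xyz": [-0.04,0.04,2.0],"claw": 8.7},
  {"angular": [0,0,0],"xyz": [0,0,0],"claw": 8.7},
  {"angular": [0,0,0],"xyz": [0,0,0],"claw": 8.7},
])

```text
t: 2.9
eef_pos: [0.6213, -0.0102, 0.2006]
ee_rot: [3.135, 0.783, -1.527]
force: [-0.1, -0.5, 0.6]
width: 0.0867
gripper_force: 0.0
```

```bash
python3 - <<'E'
from h import *
s=monitor.get_state();print(s['t'],s['q'].round(2),s['eef_pos'],s['force'].round(2))
A=cur();rows(A,Tgrasp(),8)
T=grab('top');S=grab('side')
def up(f,r,k):
    c=f['color'][r[0]:r[1],r[2]:r[3]];c=np.clip(c.astype(float)*1.7,0,255).astype('uint8');return cv2.resize(c,None,fx=k,fy=k,interpolation=cv2.INTER_NEAREST)
cv2.imwrite('pics/c2.png',np.hstack([up(T,(110,210,215,315),4),up(S,(160,260,185,285),4)]))
E
```

```text
2.9 [-0.19  0.48  0.14 -0.76 -1.49  0.4 ] [ 0.62125747 -0.01015754  0.20058558] [-0.09 -0.5   0.61]
8 rows angular [0.0, -0.01, -0.05] xyz [-0.06, -0.01, 0.88] |w| 0.1 |p| 0.88; end err mm [ 0.4  0.2 -0.4] deg [ 0. -0.  0.]
 path [[0.62, -0.01, 0.2], [0.62, 0.0, 0.19], [0.62, 0.02, 0.18], [0.62, 0.03, 0.17], [0.62, 0.04, 0.15]]
```

View pics/c2.png

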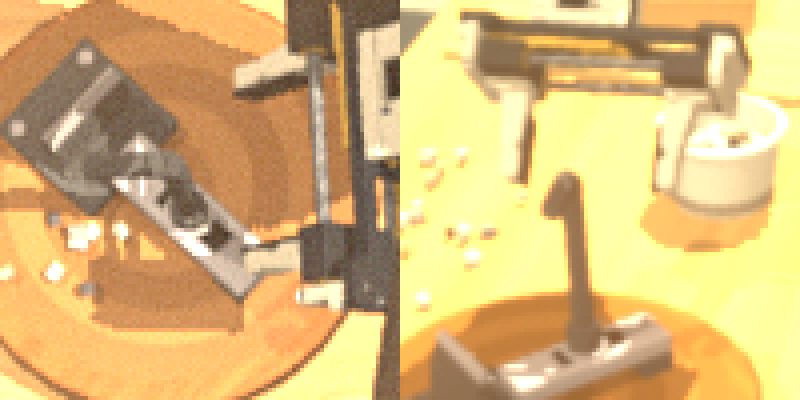

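The fingers (side ~(515,140) and (670,150) in the crop) straddle the key (~575). Advancing and closing gently.

Request:
servo_tool([
  {"angular": [0,0,-0.1],"xyz": [-0.1,0,1.75],"claw": 8.7},
  {"angular": [0,0,-0.1],"xyz": [-0.1,0,1.75],"claw": 8.7},
  {"angular": [0,0,-0.1],"xyz": [-0.1,0,1.75],"claw": 8.7},
  {"angular": [0,0,-0.1],"xyz": [-0.1,0,1.75],"claw": 5},
  {"angular": [0,0,0],"xyz": [0,0,0],"claw": 3},
  {"angular": [0,0,0],"xyz": [0,0,0],"claw": 2},
  {"angular": [0,0,0],"xyz": [0,0,0],"claw": 1},
  {"angular": [0,0,0],"xyz": [0,0,0],"claw": 1},
  {"angular": [0,0,0],"xyz": [0,0,0],"claw": 1},
  {"angular": [0,0,0],"xyz": [0,0,0],"claw": 1},
], force=10)

```text
t: 4.0
eef_pos: [0.619, 0.0414, 0.1551]
ee_rot: [-3.138, 0.783, -1.516]
force: [0.6, -0.9, -0.0]
width: 0.0367
gripper_force: 0.0
```

```bash
python3 - <<'E'
from h import *
s=monitor.get_state();print(s['t'],s['q'].round(2),s['eef_pos'],s['force'].round(2),s['moment'].round(2),s['width'],s['gripper_force'])
rows(cur(),Tgrasp(),1)
E
```

```text
4.0 [-0.12  0.5   0.06 -0.79 -1.38  0.43] [0.61901379 0.04137363 0.15507971] [ 0.62 -0.94 -0.  ] [-2.38 -0.02 -0.  ] 0.036681949833554384 0.0
1 rows angular [-0.11, -0.12, 0.08] xyz [-0.0, -0.01, 0.14] |w| 0.2 |p| 0.14; end err mm [-0. -0. -0.] deg [-0. -0.  0.]
 path [[0.62, 0.04, 0.16], [0.62, 0.04, 0.15]]
```

Request:
servo_tool([
  {"angular": [0,0,0],"xyz": [0,0,0.14],"claw": 1},
  {"angular": [0,0,0],"xyz": [0,0,0],"claw": 1},
  {"angular": [0,0,0],"xyz": [0,0,0],"claw": 1},
  {"angular": [0,0,0],"xyz": [0,0,0],"claw": 1},
  {"angular": [0,0,0],"xyz": [0,0,0],"claw": 1},
  {"angular": [0,0,0],"xyz": [0,0,0],"claw": 1},
], force=10)

```text
t: 4.6
eef_pos: [0.6187, 0.0427, 0.1538]
ee_rot: [-3.139, 0.783, -1.517]
force: [-0.6, -0.2, -0.4]
width: 0.0137
gripper_force: 10.0
```

```bash
python3 - <<'E'
from h import *
s=monitor.get_state();print(s['t'],s['eef_pos'],s['force'].round(2),s['moment'].round(2),s['width'],s['gripper_force'])
rows(cur(),Tgrasp(),1)
E
```

```text
4.6 [0.61867993 0.04272253 0.15378193] [-0.58 -0.23 -0.41] [-2.44  0.18  0.14] 0.013660119564627453 9.994283692394674
1 rows angular [-0.06, -0.11, 0.07] xyz [0.0, -0.04, -0.05] |w| 0.1 |p| 0.06; end err mm [ 0. -0.  0.] deg [-0. -0.  0.]
 path [[0.62, 0.04, 0.15], [0.62, 0.04, 0.15]]
```

Request:
servo_tool([
  {"angular": [0,0,0],"xyz": [0,0,0],"claw": 0.5},
  {"angular": [0,0,0],"xyz": [0,0,0],"claw": 0.5},
  {"angular": [0,0,0],"xyz": [0,0,0],"claw": 0.5},
], force=60)

```text
t: 4.9
eef_pos: [0.6187, 0.0427, 0.1538]
ee_rot: [-3.139, 0.783, -1.517]
force: [-2.0, 0.7, -0.4]
width: 0.0131
gripper_force: 60.0
```

```bash
python3 - <<'E'
from h import *
s=monitor.get_state();print(s['t'],s['eef_pos'],s['force'].round(2),s['moment'].round(2),s['width'],s['gripper_force'])
np.save('T0.npy',cur())
A=cur();B=A.copy();B[2,3]+=.03;rows(A,B,4)
E
```

```text
4.9 [0.61866887 0.0427265  0.15375869] [-1.95  0.66 -0.41] [-2.46  0.3   0.32] 0.013147973925527256 59.99374550767243
4 rows angular [-0.0, 0.0, 0.0] xyz [-0.53, -0.0, -0.53] |w| 0.0 |p| 0.75; end err mm [ 0.  -0.  -0.1] deg [ 0. -0. -0.]
 path [[0.62, 0.04, 0.15], [0.62, 0.04, 0.16], [0.62, 0.04, 0.17], [0.62, 0.04, 0.18], [0.62, 0.04, 0.18]]
```

Request:
servo_tool([
  {"angular": [0,0,0],"xyz": [-0.4,0,-0.4],"claw": 0.5},
  {"angular": [0,0,0],"xyz": [-0.5,0,-0.5],"claw": 0.5},
  {"angular": [0,0,0],"xyz": [-0.5,0,-0.5],"claw": 0.5},
  {"angular": [0,0,0],"xyz": [-1,0,-1],"claw": 0.5},
  {"angular": [0,0,0],"xyz": [-1.5,0,-1.5],"claw": 0.5},
  {"angular": [0,0,0],"xyz": [-1.5,0,-1.5],"claw": 0.5},
  {"angular": [0,0,0],"xyz": [-1.5,0,-1.5],"claw": 0.5},
  {"angular": [0,0,0],"xyz": [-1.5,0,-1.5],"claw": 0.5},
  {"angular": [0,0,0],"xyz": [-1,0,-1],"claw": 0.5},
  {"angular": [0,0,0],"xyz": [0,0,0],"claw": 0.5},
])

```text
t: 5.9
eef_pos: [0.6192, 0.0428, 0.2899]
ee_rot: [-3.132, 0.782, -1.512]
force: [0.1, -0.7, -2.7]
width: 0.0134
gripper_force: 60.0
```

```bash
cat >> h.py <<'E'
def K(origin,x,z):
    M=np.eye(4);M[:3,:3]=np.c_[x,np.cross(z,x),z];M[:3,3]=origin;return M
def K0(sx=SX): return K(MOUTH+[0,0,.121],u(sx),np.array([0,0,1.]))
def K1(phi,h=0): return K(MOUTH+[0,0,.037+h],np.array([0,0,-1.]),-u(phi))
def G(): return np.linalg.inv(K0())@np.load('T0.npy')   # tool in key frame
def T1(phi,h=0): return K1(phi,h)@G()
E
python3 - <<'E'
from h import *
s=monitor.get_state();print(s['t'],s['q'].round(2),s['eef_pos'],s['force'].round(2),s['moment'].round(2),s['width'],s['gripper_force'])
A=cur();B=T1(SX-120,.04);print(B.round(3));rows(A,B,20)
E
```

```text
5.9 [-0.11  0.37  0.19 -0.77 -1.55  0.25] [0.6192414  0.04282851 0.28991953] [ 0.06 -0.68 -2.75] [-3.01 -0.06 -0.03] 0.013367920184073782 59.99464009422809
[[ 0.629 -0.453  0.632  0.68 ]
 [-0.319 -0.892 -0.321  0.013]
 [ 0.709  0.    -0.706  0.18 ]
 [ 0.     0.     0.     1.   ]]
20 rows angular [-0.01, 4.03, -3.31] xyz [0.35, -0.01, 0.61] |w| 5.2 |p| 0.70; end err mm [ 0.3 -0.5  0.9] deg [-0.1  0.   0. ]
 path [[0.62, 0.04, 0.29], [0.62, 0.05, 0.26], [0.63, 0.04, 0.22], [0.65, 0.03, 0.2], [0.68, 0.01, 0.18]]
```

```bash
python3 - <<'E'
from h import *
rows(cur(),T1(SX-120,.13),18)
E
```

```text
18 rows angular [-0.01, 4.48, -3.67] xyz [0.37, -0.17, 0.14] |w| 5.8 |p| 0.43; end err mm [ 0.1 -0.2  0.1] deg [-0.   0.  -0.1]
 path [[0.62, 0.04, 0.29], [0.63, 0.04, 0.28], [0.64, 0.03, 0.27], [0.66, 0.02, 0.27], [0.67, 0.01, 0.27]]
```

Request:
servo_tool([
  {"angular": [0,4.48,-3.67],"xyz": [0.37,-0.17,0.14],"claw": 0.5},
  {"angular": [0,4.48,-3.67],"xyz": [0.37,-0.17,0.14],"claw": 0.5},
  {"angular": [0,4.48,-3.67],"xyz": [0.37,-0.17,0.14],"claw": 0.5},
  {"angular": [0,4.48,-3.67],"xyz": [0.37,-0.17,0.14],"claw": 0.5},
  {"angular": [0,4.48,-3.67],"xyz": [0.37,-0.17,0.14],"claw": 0.5},
  {"angular": [0,4.48,-3.67],"xyz": [0.37,-0.17,0.14],"claw": 0.5},
  {"angular": [0,4.48,-3.67],"xyz": [0.37,-0.17,0.14],"claw": 0.5},
  {"angular": [0,4.48,-3.67],"xyz": [0.37,-0.17,0.14],"claw": 0.5},
  {"angular": [0,4.48,-3.67],"xyz": [0.37,-0.17,0.14],"claw": 0.5},
  {"angular": [0,4.48,-3.67],"xyz": [0.37,-0.17,0.14],"claw": 0.5},
  {"angular": [0,4.48,-3.67],"xyz": [0.37,-0.17,0.14],"claw": 0.5},
  {"angular": [0,4.48,-3.67],"xyz": [0.37,-0.17,0.14],"claw": 0.5},
  {"angular": [0,4.48,-3.67],"xyz": [0.37,-0.17,0.14],"claw": 0.5},
  {"angular": [0,4.48,-3.67],"xyz": [0.37,-0.17,0.14],"claw": 0.5},
  {"angular": [0,4.48,-3.67],"xyz": [0.37,-0.17,0.14],"claw": 0.5},
  {"angular": [0,4.48,-3.67],"xyz": [0.37,-0.17,0.14],"claw": 0.5},
  {"angular": [0,4.48,-3.67],"xyz": [0.37,-0.17,0.14],"claw": 0.5},
  {"angular": [0,4.48,-3.67],"xyz": [0.37,-0.17,0.14],"claw": 0.5},
  {"angular": [0,0,0],"xyz": [0,0,0],"claw": 0.5},
  {"angular": [0,0,0],"xyz": [0,0,0],"claw": 0.5},
])

```text
t: 7.9
eef_pos: [0.6785, 0.0079, 0.2678]
ee_rot: [-3.103, -0.735, -0.536]
force: [-0.2, 0.3, -2.1]
width: 0.0133
gripper_force: 60.0
```

```bash
python3 - <<'E'
from h import *
s=monitor.get_state();print(s['t'],s['q'].round(2),s['eef_pos'],s['force'].round(2),s['moment'].round(2),s['width'],s['gripper_force'])
rows(cur(),T1(SX-120,.04),6)
E
```

```text
7.9 [ 0.28  0.09 -0.86  1.5  -0.48 -0.57] [0.67845912 0.00791662 0.26777975] [-0.19  0.35 -2.14] [ 1.11  2.59 -0.08] 0.0133130767330223 59.993069563061
6 rows angular [0.07, 0.49, -0.47] xyz [-1.03, -0.06, 1.05] |w| 0.7 |p| 1.47; end err mm [ 0.2 -0.   0.1] deg [-0.  0. -0.]
 path [[0.68, 0.01, 0.27], [0.68, 0.01, 0.25], [0.68, 0.01, 0.24], [0.68, 0.01, 0.22], [0.68, 0.01, 0.21], [0.68, 0.01, 0.19], [0.68, 0.01, 0.18]]
```

Request:
servo_tool([
  {"angular": [0.07,0.49,-0.47],"xyz": [-1.03,-0.06,1.05],"claw": 0.5},
  {"angular": [0.07,0.49,-0.47],"xyz": [-1.03,-0.06,1.05],"claw": 0.5},
  {"angular": [0.07,0.49,-0.47],"xyz": [-1.03,-0.06,1.05],"claw": 0.5},
  {"angular": [0.07,0.49,-0.47],"xyz": [-1.03,-0.06,1.05],"claw": 0.5},
  {"angular": [0.07,0.49,-0.47],"xyz": [-1.03,-0.06,1.05],"claw": 0.5},
  {"angular": [0.07,0.49,-0.47],"xyz": [-1.03,-0.06,1.05],"claw": 0.5},
  {"angular": [0,0,0],"xyz": [0,0,0],"claw": 0.5},
  {"angular": [0,0,0],"xyz": [0,0,0],"claw": 0.5},
])

```text
t: 8.7
eef_pos: [0.6798, 0.0316, 0.2146]
ee_rot: [3.098, -0.735, -0.467]
force: [0.8, -1.1, -1.2]
width: 0.0132
gripper_force: 60.0
```

```bash
python3 - <<'E'
from h import *
s=monitor.get_state();print(s['t'],s['q'].round(2),s['eef_pos'],s['force'].round(2),s['moment'].round(2),s['width'],s['gripper_force'])
A=cur();rows(A,T1(SX-120,.04),2)
Kc=A@np.linalg.inv(G());pts={'o':[0,0,0],'se':[.049,0,0],'le':[0,0,-.133]}
T=grab('top');S=grab('side')
for k,p in pts.items():
    w=Kc[:3,:3]@p+Kc[:3,3];print(k,w.round(4),'T',proj(T,w).round(1),'S',proj(S,w).round(1))
print('mouth T',proj(T,MOUTH),'S',proj(S,MOUTH))
def up(f,r,k):
    c=f['color'][r[0]:r[1],r[2]:r[3]];c=np.clip(c.astype(float)*1.7,0,255).astype('uint8');return cv2.resize(c,None,fx=k,fy=k,interpolation=cv2.INTER_NEAREST)
cv2.imwrite('pics/T3.png',T['color']);cv2.imwrite('pics/S3.png',S['color'])
cv2.imwrite('pics/c3.png',np.hstack([up(T,(120,190,240,310),5),up(S,(200,270,180,250),5)]))
E
```

```text
8.7 [ 0.28  0.18 -0.89  1.67 -0.51 -0.72] [0.67982492 0.03163517 0.21457545] [ 0.76 -1.07 -1.16] [ 1.33  2.52 -0.  ] 0.013235061503312384 59.993308265693486
2 rows angular [1.19, 1.49, 0.09] xyz [-0.89, 0.78, 1.58] |w| 1.9 |p| 1.97; end err mm [ 0.1 -0.  -0. ] deg [ 0.  0. -0.]
 path [[0.68, 0.03, 0.21], [0.68, 0.02, 0.2], [0.68, 0.01, 0.18]]
o [0.6201 0.0646 0.2163] T [250.5 150.4] S [225.  207.4]
se [0.6171 0.0645 0.1674] T [251.7 156.4] S [227.3 223.7]
le [0.7367 0.001  0.2095] T [278.6 100.3] S [190.9 194.2]
mouth T [261.04377052 161.2357887 ] S [230.25813185 240.68301969]
```

View pics/c3.png

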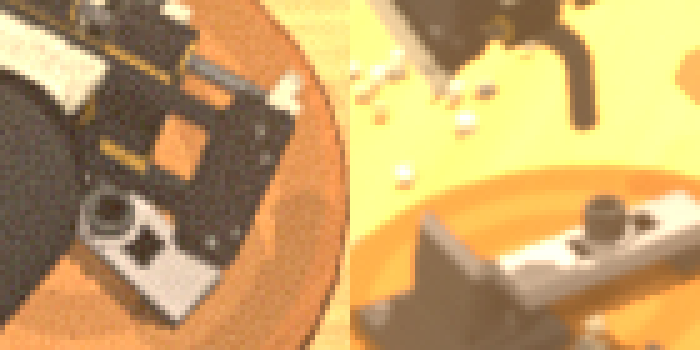

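The wrist (joint 4) sits at its 1.67 limit with this long-arm heading (-27°). I'll use the next hex position instead: heading -87°, which ends at -147°. The side crop shows the short arm hanging straight down, end at about (226.5,224.5), as predicted.

```bash
python3 - <<'E'
from h import *
rows(cur(),T1(SX-180,.10),14)
E
```

```text
14 rows angular [-2.8, 0.12, 3.1] xyz [0.18, 0.59, -0.05] |w| 4.2 |p| 0.62; end err mm [ 0.3  0.1 -0.2] deg [0.1 0.  0. ]
 path [[0.68, 0.03, 0.22], [0.67, 0.01, 0.22], [0.66, 0.0, 0.23], [0.65, -0.01, 0.23], [0.63, -0.02, 0.24]]
```

Request:
servo_tool([
  {"angular": [-2.8,0.12,3.1],"xyz": [0.18,0.59,-0.05],"claw": 0.5},
  {"angular": [-2.8,0.12,3.1],"xyz": [0.18,0.59,-0.05],"claw": 0.5},
  {"angular": [-2.8,0.12,3.1],"xyz": [0.18,0.59,-0.05],"claw": 0.5},
  {"angular": [-2.8,0.12,3.1],"xyz": [0.18,0.59,-0.05],"claw": 0.5},
  {"angular": [-2.8,0.12,3.1],"xyz": [0.18,0.59,-0.05],"claw": 0.5},
  {"angular": [-2.8,0.12,3.1],"xyz": [0.18,0.59,-0.05],"claw": 0.5},
  {"angular": [-2.8,0.12,3.1],"xyz": [0.18,0.59,-0.05],"claw": 0.5},
  {"angular": [-2.8,0.12,3.1],"xyz": [0.18,0.59,-0.05],"claw": 0.5},
  {"angular": [-2.8,0.12,3.1],"xyz": [0.18,0.59,-0.05],"claw": 0.5},
  {"angular": [-2.8,0.12,3.1],"xyz": [0.18,0.59,-0.05],"claw": 0.5},
  {"angular": [-2.8,0.12,3.1],"xyz": [0.18,0.59,-0.05],"claw": 0.5},
  {"angular": [-2.8,0.12,3.1],"xyz": [0.18,0.59,-0.05],"claw": 0.5},
  {"angular": [-2.8,0.12,3.1],"xyz": [0.18,0.59,-0.05],"claw": 0.5},
  {"angular": [-2.8,0.12,3.1],"xyz": [0.18,0.59,-0.05],"claw": 0.5},
  {"angular": [0,0,0],"xyz": [0,0,0],"claw": 0.5},
  {"angular": [0,0,0],"xyz": [0,0,0],"claw": 0.5},
])

```text
t: 10.4
eef_pos: [0.6225, -0.0236, 0.2391]
ee_rot: [3.139, -0.787, -1.514]
force: [0.2, 0.2, -2.4]
width: 0.0133
gripper_force: 60.0
```

```bash
python3 - <<'E'
from h import *
s=monitor.get_state();print(s['t'],s['q'].round(2),s['eef_pos'],s['force'].round(2),s['moment'].round(2),s['width'],s['gripper_force'])
rows(cur(),T1(SX-180,.03),8)
E
```

```text
10.4 [ 0.59  0.4  -0.44  0.69 -1.28 -0.92] [ 0.62250903 -0.02364742  0.23914761] [ 0.23  0.23 -2.36] [2.96 0.29 0.03] 0.013266262247511153 59.99348578043282
8 rows angular [0.0, 0.01, 0.01] xyz [-0.61, 0.0, 0.61] |w| 0.0 |p| 0.86; end err mm [-0.4  0.3  0.2] deg [ 0. -0.  0.]
 path [[0.62, -0.02, 0.24], [0.62, -0.02, 0.22], [0.62, -0.02, 0.2], [0.62, -0.02, 0.19], [0.62, -0.02, 0.17]]
```

Request:
servo_tool([
  {"angular": [0,0,0],"xyz": [-0.98,0,0.98],"claw": 0.5},
  {"angular": [0,0,0],"xyz": [-0.98,0,0.98],"claw": 0.5},
  {"angular": [0,0,0],"xyz": [-0.98,0,0.98],"claw": 0.5},
  {"angular": [0,0,0],"xyz": [-0.98,0,0.98],"claw": 0.5},
  {"angular": [0,0,0],"xyz": [-0.98,0,0.98],"claw": 0.5},
  {"angular": [0,0,0],"xyz": [0,0,0],"claw": 0.5},
  {"angular": [0,0,0],"xyz": [0,0,0],"claw": 0.5},
])

```text
t: 11.1
eef_pos: [0.6221, -0.0239, 0.1695]
ee_rot: [3.138, -0.788, -1.514]
force: [0.7, 0.8, -1.5]
width: 0.0134
gripper_force: 60.0
```

```bash
cat > look.py <<'E'
from h import *
import sys
s=monitor.get_state();print(s['t'],s['q'].round(2),s['eef_pos'],s['force'].round(2),s['moment'].round(2),s['width'],s['gripper_force'])
A=cur();Kc=A@np.linalg.inv(G());pts={'o':[0,0,0],'se':[.049,0,0],'le':[0,0,-.133]}
T=grab('top');S=grab('side')
for k,p in pts.items():
    w=Kc[:3,:3]@p+Kc[:3,3];print(k,w.round(4),'T',proj(T,w).round(1),'S',proj(S,w).round(1))
print('mouth T',proj(T,MOUTH),'S',proj(S,MOUTH))
n=sys.argv[1]
def up(f,r,k):
    c=f['color'][r[0]:r[1],r[2]:r[3]];c=np.clip(c.astype(float)*1.7,0,255).astype('uint8');return cv2.resize(c,None,fx=k,fy=k,interpolation=cv2.INTER_NEAREST)
cv2.imwrite(f'pics/T{n}.png',T['color']);cv2.imwrite(f'pics/S{n}.png',S['color'])
cv2.imwrite(f'pics/c{n}.png',np.hstack([up(T,(135,185,235,285),8),up(S,(205,255,200,250),8)]))
E
python3 look.py 4; python3 -c "
from h import *
rows(cur(),T1(SX-180,.03),1)"
```

```text
11.1 [ 0.58  0.47 -0.51  0.73 -1.17 -1.02] [ 0.62210527 -0.0238762   0.16950614] [ 0.75  0.83 -1.49] [2.88 0.21 0.05] 0.013377675699638726 59.99326664954424
o [0.619  0.0443 0.1677] T [260.3 155.5] S [228.8 219.6]
se [0.6188 0.0443 0.1187] T [260.9 159.9] S [230.  235.2]
le [ 0.6259 -0.0885  0.1678] T [317.2 152.2] S [239.9 196. ]
mouth T [261.04377052 161.2357887 ] S [230.25813185 240.68301969]
1 rows angular [0.04, 0.01, 0.04] xyz [-0.03, 0.03, 0.04] |w| 0.1 |p| 0.06; end err mm [-0.  0.  0.] deg [0. 0. 0.]
 path [[0.62, -0.02, 0.17], [0.62, -0.02, 0.17]]
```

View pics/c4.png

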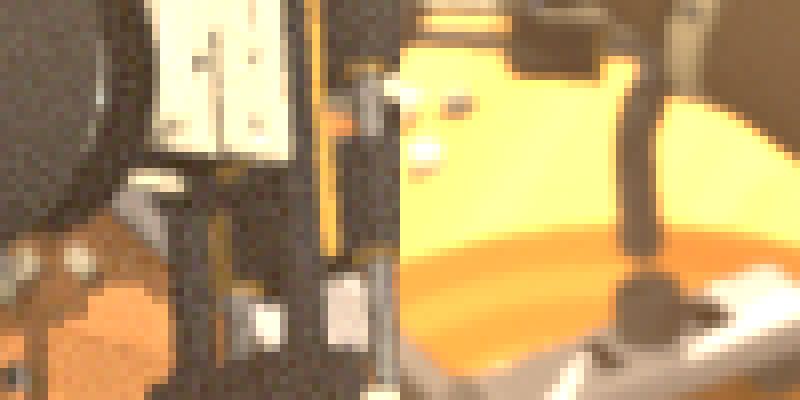

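The side crop shows the short arm hanging over the screw head: arm bottom at ~(639,250), head at ~(648,310). I'll measure both to sub-pixel.

```bash
cat > edge.py <<'E'
from h import *
import sys
def edges(img,v,a,b):
    r=cv2.GaussianBlur(img,(1,1),0)[v].astype(float).sum(1)[a:b]
    mn=r.min();i0=int(r.argmin())
    th=(mn+np.median(np.sort(r)[-5:]))/2
    l=next((i for i in range(i0,0,-1) if r[i-1]>th),None);R=next((i for i in range(i0,len(r)-1) if r[i+1]>th),None)
    if l is None or R is None:return None
    L=l-1+(r[l-1]-th)/(r[l-1]-r[l]);Q=R+(th-r[R])/(r[R+1]-r[R]);return a+L,a+Q
if __name__=='__main__':
    I=cv2.imread(f'pics/S{sys.argv[1]}.png');z=cv2.imread('pics/side0.png')
    for v in range(214,249):
        e=edges(I,v,220,242);f=edges(z,v,220,242)
        print(v,*(f'{x[0]:.1f} {x[1]:.1f} mid {sum(x)/2:.2f} |' if x else None for x in(e,f)))
E
python3 edge.py 4
```

```text
214 None 220.6 230.7 mid 225.65 |
215 None 225.1 230.8 mid 227.93 |
216 None 225.3 230.9 mid 228.14 |
217 None 225.4 231.1 mid 228.25 |
218 227.0 232.8 mid 229.88 | 225.5 231.3 mid 228.43 |
219 226.6 232.6 mid 229.59 | 225.6 231.4 mid 228.51 |
220 226.4 232.2 mid 229.31 | 225.6 231.4 mid 228.51 |
221 226.3 231.8 mid 229.06 | 225.6 231.4 mid 228.54 |
222 226.3 231.6 mid 228.96 | 225.8 231.6 mid 228.68 |
223 226.3 231.6 mid 228.93 | 225.9 231.6 mid 228.77 |
224 226.3 231.6 mid 228.93 | 226.2 231.7 mid 228.92 |
225 226.3 231.7 mid 228.97 | 226.2 231.7 mid 228.98 |
226 226.3 231.7 mid 228.99 | 226.3 231.7 mid 228.99 |
227 226.3 231.7 mid 229.00 | 226.3 231.8 mid 229.04 |
228 226.4 231.7 mid 229.05 | 226.4 232.0 mid 229.16 |
229 226.4 232.0 mid 229.17 | 226.5 232.1 mid 229.31 |
230 226.4 232.1 mid 229.25 | 226.6 232.3 mid 229.47 |
231 226.5 232.1 mid 229.34 | 226.6 232.5 mid 229.52 |
232 226.4 232.6 mid 229.48 | 226.4 232.7 mid 229.54 |
233 226.4 232.7 mid 229.57 | 226.3 232.9 mid 229.61 |
234 226.6 232.7 mid 229.67 | 226.7 232.9 mid 229.77 |
235 226.9 232.7 mid 229.78 | 227.0 232.8 mid 229.93 |
236 227.3 232.4 mid 229.85 | 227.2 232.8 mid 230.03 |
237 228.2 232.4 mid 230.31 | 227.2 232.9 mid 230.05 |
238 None 227.3 233.0 mid 230.17 |
239 227.8 234.6 mid 231.19 | 227.3 233.6 mid 230.46 |
240 226.3 235.6 mid 230.97 | 226.3 234.9 mid 230.59 |
241 225.9 236.3 mid 231.11 | 225.8 234.9 mid 230.33 |
242 226.2 237.1 mid 231.65 | 225.9 234.6 mid 230.25 |
243 226.3 239.3 mid 232.80 | 226.2 235.8 mid 230.96 |
244 226.6 240.1 mid 233.34 | 236.2 240.1 mid 238.17 |
245 226.4 239.4 mid 232.91 | 226.6 234.6 mid 230.60 |
246 225.2 237.4 mid 231.30 | 226.4 234.8 mid 230.63 |
247 None 225.9 234.3 mid 230.06 |
248 221.0 234.8 mid 227.90 | 222.9 233.1 mid 227.99 |
```

Request:
servo_tool([
  {"angular": [0,0,0],"xyz": [-0.35,0.03,0.35],"claw": 0.5},
  {"angular": [0,0,0],"xyz": [-0.35,0,0.35],"claw": 0.5},
  {"angular": [0,0,0],"xyz": [-0.35,0,0.35],"claw": 0.5},
  {"angular": [0,0,0],"xyz": [-0.15,0,0.15],"claw": 0.5},
  {"angular": [0,0,0],"xyz": [-0.07,0,0.07],"claw": 0.5},
  {"angular": [0,0,0],"xyz": [-0.07,0,0.07],"claw": 0.5},
  {"angular": [0,0,0],"xyz": [0,0,0],"claw": 0.5},
])

```text
t: 11.9
eef_pos: [0.6218, -0.0238, 0.1508]
ee_rot: [3.139, -0.787, -1.515]
force: [0.4, -0.1, -2.6]
width: 0.0132
gripper_force: 60.0
```

```bash
cat > st.py <<'E'
from h import *
import sys
s=monitor.get_state();print(s['t'],s['q'].round(2),s['eef_pos'].round(4),s['force'].round(2),s['moment'].round(2))
Kc=cur()@np.linalg.inv(G());print('se-mouth mm',((Kc@[.049,0,0,1])[:3]*1000-MOUTH*1000).round(1),'long yaw',np.degrees(np.arctan2(-Kc[1,2],-Kc[0,2])).round(1),'tilt',np.degrees(Kc[2,2]).round(1))
E
python3 st.py
```

```text
11.9 [ 0.58  0.49 -0.53  0.74 -1.14 -1.05] [ 0.6218 -0.0238  0.1508] [ 0.39 -0.09 -2.59] [3.03 0.33 0.  ]
se-mouth mm [-0.5 -0.2 -0.9] long yaw -87.0 tilt -0.0
```

Key end is at about mouth level with no contact yet. Stepping down.

Request:
servo_tool([
  {"angular": [0,0,0],"xyz": [-0.07,0,0.07],"claw": 0.5},
  {"angular": [0,0,0],"xyz": [-0.07,0,0.07],"claw": 0.5},
  {"angular": [0,0,0],"xyz": [-0.07,0,0.07],"claw": 0.5},
  {"angular": [0,0,0],"xyz": [0,0,0],"claw": 0.5},
])

```text
t: 12.3
eef_pos: [0.6217, -0.0238, 0.1478]
ee_rot: [3.139, -0.787, -1.515]
force: [-0.6, 0.0, -3.8]
width: 0.0133
gripper_force: 60.0
```

```bash
python3 st.py
```

```text
12.3 [ 0.58  0.49 -0.54  0.74 -1.14 -1.05] [ 0.6217 -0.0238  0.1478] [-0.58  0.05 -3.8 ] [ 3.01  0.26 -0.04]
se-mouth mm [-0.5 -0.2 -3.9] long yaw -87.0 tilt 0.0
```

It's 3.9 mm below the mouth with no reaction force, so the key is entering the socket. Continuing.

Request:
servo_tool([
  {"angular": [0,0,0],"xyz": [-0.1,0,0.1],"claw": 0.5},
  {"angular": [0,0,0],"xyz": [-0.1,0,0.1],"claw": 0.5},
  {"angular": [0,0,0],"xyz": [-0.1,0,0.1],"claw": 0.5},
  {"angular": [0,0,0],"xyz": [0,0,0],"claw": 0.5},
])

```text
t: 12.7
eef_pos: [0.6217, -0.024, 0.1436]
ee_rot: [3.139, -0.788, -1.515]
force: [-0.6, -1.1, -1.0]
width: 0.0134
gripper_force: 60.0
```

```bash
python3 st.py
```

```text
12.7 [ 0.58  0.5  -0.54  0.74 -1.13 -1.06] [ 0.6217 -0.024   0.1436] [-0.59 -1.08 -0.96] [ 2.58  0.32 -0.03]
se-mouth mm [-0.5 -0.3 -8.1] long yaw -87.0 tilt -0.0
```

Request:
servo_tool([
  {"angular": [0,0,0],"xyz": [-0.1,0,0.1],"claw": 0.5},
  {"angular": [0,0,0],"xyz": [-0.1,0,0.1],"claw": 0.5},
  {"angular": [0,0,0],"xyz": [-0.07,0,0.07],"claw": 0.5},
  {"angular": [0,0,0],"xyz": [0,0,0],"claw": 0.5},
])

```text
t: 13.1
eef_pos: [0.622, -0.0248, 0.1419]
ee_rot: [3.14, -0.79, -1.517]
force: [-0.9, -4.6, 9.8]
width: 0.0134
gripper_force: 60.0
```

```bash
python3 st.py
```

```text
13.1 [ 0.58  0.5  -0.54  0.75 -1.13 -1.07] [ 0.622  -0.0248  0.1419] [-0.9  -4.59  9.84] [-0.9   0.38 -0.24]
se-mouth mm [ -0.1  -1.3 -10.1] long yaw -87.1 tilt -0.2
```

It made contact at -10 mm with about 13 N, probably the floor with the key slightly tilted in the hand. I'll release so it settles, then check its seating.

Request:
servo_tool([
  {"angular": [0,0,0],"xyz": [0,0,0],"claw": 1.6},
  {"angular": [0,0,0],"xyz": [0,0,0],"claw": 2.4},
  {"angular": [0,0,0],"xyz": [0,0,0],"claw": 3.0},
  {"angular": [0,0,0],"xyz": [0,0,0],"claw": 3.5},
  {"angular": [0,0,0],"xyz": [0,0,0],"claw": 3.5},
], force=10)

```text
t: 13.6
eef_pos: [0.6217, -0.0237, 0.1397]
ee_rot: [3.139, -0.787, -1.515]
force: [0.4, 1.2, -0.4]
width: 0.0339
gripper_force: 0.0
```

```bash
python3 st.py; sed -i 's/(135,185,235,285),8),up(S,(205,255,200,250),8/(110,190,235,315),5),up(S,(180,260,190,270),5/' look.py; python3 look.py 5; python3 edge.py 5 | sed -n '5,25p'
```

```text
13.6 [ 0.58  0.5  -0.54  0.75 -1.12 -1.07] [ 0.6217 -0.0237  0.1397] [ 0.44  1.15 -0.45] [2.31 0.21 0.04]
se-mouth mm [ -0.5  -0.  -12. ] long yaw -87.0 tilt -0.0
13.6 [ 0.58  0.5  -0.54  0.75 -1.12 -1.07] [ 0.62172567 -0.02370826  0.13972635] [ 0.44  1.15 -0.45] [2.31 0.21 0.04] 0.033946702116143215 0.0
o [0.6186 0.0445 0.138 ] T [260.6 158.3] S [229.6 229.2]
se [0.6185 0.0445 0.089 ] T [261.2 162.4] S [230.7 244.4]
le [ 0.6255 -0.0884  0.138 ] T [316.  155.1] S [240.5 205. ]
mouth T [261.04377052 161.2357887 ] S [230.25813185 240.68301969]
218 227.3 236.6 mid 231.98 | 225.5 231.3 mid 228.43 |
219 None 225.6 231.4 mid 228.51 |
220 None 225.6 231.4 mid 228.51 |
221 None 225.6 231.4 mid 228.54 |
222 None 225.8 231.6 mid 228.68 |
223 None 225.9 231.6 mid 228.77 |
224 None 226.2 231.7 mid 228.92 |
225 228.7 235.6 mid 232.13 | 226.2 231.7 mid 228.98 |
226 228.4 234.4 mid 231.39 | 226.3 231.7 mid 228.99 |
227 228.2 233.7 mid 230.91 | 226.3 231.8 mid 229.04 |
228 227.8 233.4 mid 230.58 | 226.4 232.0 mid 229.16 |
229 227.5 233.1 mid 230.31 | 226.5 232.1 mid 229.31 |
230 227.4 233.0 mid 230.22 | 226.6 232.3 mid 229.47 |
231 227.4 232.8 mid 230.12 | 226.6 232.5 mid 229.52 |
232 227.2 233.0 mid 230.10 | 226.4 232.7 mid 229.54 |
233 227.2 233.3 mid 230.27 | 226.3 232.9 mid 229.61 |
234 227.4 233.5 mid 230.45 | 226.7 232.9 mid 229.77 |
235 227.6 233.6 mid 230.59 | 227.0 232.8 mid 229.93 |
236 227.6 233.7 mid 230.65 | 227.2 232.8 mid 230.03 |
237 227.4 240.2 mid 233.83 | 227.2 232.9 mid 230.05 |
238 227.3 239.9 mid 233.60 | 227.3 233.0 mid 230.17 |
```

View pics/c5.png

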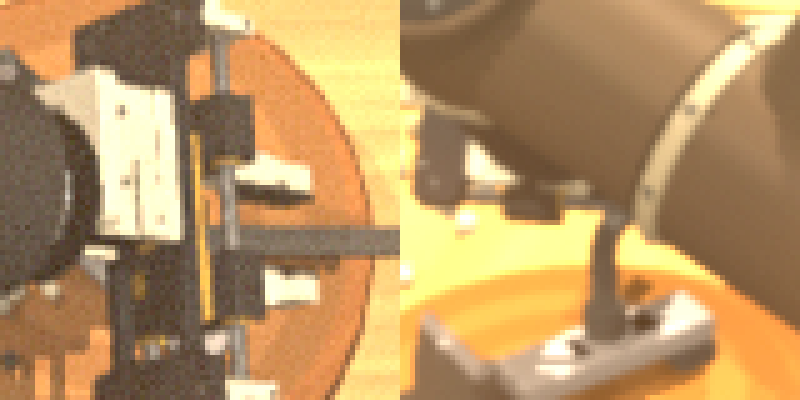

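The key now stands in the screw on its short arm (bend at side ~(223,230)), and the long arm runs out to the right in the top view at row ~157.5. I'll shift outward along the arm for more leverage and close loosely around it.

Request:
servo_tool([
  {"angular": [0,0,0],"xyz": [0.5,0,0.7],"claw": 3.5},
  {"angular": [0,0,0],"xyz": [0.5,0,0.7],"claw": 3.0},
  {"angular": [0,0,0],"xyz": [0.57,0,0.57],"claw": 2.5},
  {"angular": [0,0,0],"xyz": [0,0,0],"claw": 1.7},
  {"angular": [0,0,0],"xyz": [0,0,0],"claw": 1.7},
  {"angular": [0,0,0],"xyz": [0,0,0],"claw": 1.7},
], force=60)

```text
t: 14.3
eef_pos: [0.6232, -0.0489, 0.1372]
ee_rot: [3.139, -0.787, -1.515]
force: [-0.1, -0.1, 0.9]
width: 0.0173
gripper_force: 0.0
```

```bash
cat > swing.py <<'E'
from h import *
import sys
a,n=float(sys.argv[1]),int(sys.argv[2])
A=cur();W=np.eye(4);W[:3,:3]=Ro.from_euler('z',a,degrees=True).as_matrix();c=MOUTH.copy();W[:3,3]=c-W[:3,:3]@c
W[2,3]=0
rows(A,W@A,n)
E
python3 st.py; python3 swing.py -60 20; python3 -c "
from h import *
s=monitor.get_state();print(s['width'],s['gripper_force'])"
```

```text
14.3 [ 0.53  0.49 -0.57  0.78 -1.09 -1.06] [ 0.6232 -0.0489  0.1372] [-0.11 -0.11  0.89] [ 2.38  0.2  -0.  ]
se-mouth mm [  1.  -25.2 -14.5] long yaw -87.0 tilt 0.0
20 rows angular [-2.13, -0.01, 2.12] xyz [-0.01, 0.49, -0.01] |w| 3.0 |p| 0.49; end err mm [-0.5  0.1 -0.2] deg [ 0.1  0.1 -0. ]
 path [[0.62, -0.05, 0.14], [0.6, -0.05, 0.14], [0.58, -0.04, 0.14], [0.56, -0.02, 0.14], [0.54, -0.01, 0.14]]
0.017325082753989685 0.0
```

The turn will be loaded only once the key is home, so I'll press on the bend with closed fingertips first. The contact height will show the seating.

Request:
servo_tool([
  {"angular": [0,0,0],"xyz": [0,0,0],"claw": 3},
  {"angular": [0,0,0],"xyz": [0.8,0,-0.8],"claw": 3},
  {"angular": [0,0,0],"xyz": [1.2,0,-1.2],"claw": 3},
  {"angular": [0,0,0],"xyz": [1.2,0,-1.2],"claw": 3},
  {"angular": [0,0,0],"xyz": [1.2,0,-1.2],"claw": 0},
  {"angular": [0,0,0],"xyz": [-1.8,0,-1.8],"claw": 0},
  {"angular": [0,0,0],"xyz": [-1.8,0,-1.8],"claw": 0},
  {"angular": [0,0,0],"xyz": [-1.8,0,-1.8],"claw": 0},
  {"angular": [0,0,0],"xyz": [-1.8,0,-1.8],"claw": 0},
  {"angular": [0,0,0],"xyz": [-0.8,0,0.8],"claw": 0},
  {"angular": [0,0,0],"xyz": [-0.8,0,0.8],"claw": 0},
  {"angular": [0,0,0],"xyz": [0,0,0],"claw": 0},
  {"angular": [0,0,0],"xyz": [0,0,0],"claw": 0},
], force=60)

```text
t: 15.6
eef_pos: [0.6174, 0.0519, 0.1765]
ee_rot: [3.137, -0.788, -1.515]
force: [-0.4, 0.1, -0.1]
width: 0.0006
gripper_force: 0.0
```

Request:
servo_tool([
  {"angular": [0,0,0],"xyz": [-0.2,0,0.2],"claw": 0},
  {"angular": [0,0,0],"xyz": [-0.2,0,0.2],"claw": 0},
  {"angular": [0,0,0],"xyz": [-0.2,0,0.2],"claw": 0},
  {"angular": [0,0,0],"xyz": [-0.07,0,0.07],"claw": 0},
  {"angular": [0,0,0],"xyz": [0,0,0],"claw": 0},
])

```text
t: 16.1
eef_pos: [0.6176, 0.0528, 0.1668]
ee_rot: [3.138, -0.788, -1.515]
force: [-0.1, 0.6, -0.0]
width: 0.0007
gripper_force: 0.0
```

Request:
servo_tool([
  {"angular": [0,0,0],"xyz": [-0.14,0,0.14],"claw": 0},
  {"angular": [0,0,0],"xyz": [-0.14,0,0.14],"claw": 0},
  {"angular": [0,0,0],"xyz": [-0.1,0,0.1],"claw": 0},
  {"angular": [0,0,0],"xyz": [0,0,0],"claw": 0},
])

```text
t: 16.5
eef_pos: [0.6175, 0.0529, 0.1614]
ee_rot: [3.138, -0.788, -1.515]
force: [0.5, -0.3, -0.1]
width: -0.0001
gripper_force: 0.0
```

Request:
servo_tool([
  {"angular": [0,0,0],"xyz": [0.6,0,-0.6],"claw": 0},
  {"angular": [0,0,0],"xyz": [0.6,0,0.6],"claw": 0},
  {"angular": [0,0,0],"xyz": [-0.2,0,0.2],"claw": 0},
  {"angular": [0,0,0],"xyz": [-0.14,0,0.14],"claw": 0},
  {"angular": [0,0,0],"xyz": [-0.14,0,0.14],"claw": 0},
  {"angular": [0,0,0],"xyz": [-0.1,0,0.1],"claw": 0},
  {"angular": [0,0,0],"xyz": [0,0,0],"claw": 0},
])

```text
t: 17.2
eef_pos: [0.618, 0.0444, 0.1616]
ee_rot: [3.138, -0.788, -1.514]
force: [-0.5, 0.1, -0.6]
width: 0.0004
gripper_force: 0.0
```

Request:
servo_tool([
  {"angular": [0,0,0],"xyz": [-0.14,0,0.14],"claw": 0},
  {"angular": [0,0,0],"xyz": [-0.14,0,0.14],"claw": 0},
  {"angular": [0,0,0],"xyz": [0,0,0],"claw": 0},
])

```text
t: 17.5
eef_pos: [0.6183, 0.0443, 0.1587]
ee_rot: [3.139, -0.789, -1.515]
force: [-0.5, -0.6, 4.2]
width: 0.0001
gripper_force: 1.8
```

Contact is at or below the nominal home height, so the key is home. One firm press, then back off to the lever position.

Request:
servo_tool([
  {"angular": [0,0,0],"xyz": [-0.14,0,0.14],"claw": 0},
  {"angular": [0,0,0],"xyz": [-0.14,0,0.14],"claw": 0},
  {"angular": [0,0,0],"xyz": [0,0,0],"claw": 0},
])

```text
t: 17.8
eef_pos: [0.6189, 0.0436, 0.1577]
ee_rot: [-3.141, -0.792, -1.517]
force: [-1.7, -2.5, 18.9]
width: 0.0003
gripper_force: 7.5
```

```bash
python3 st.py; python3 - <<'E'
from h import *
A=cur();B=T1(SX-180-2);l=u(SX-182)
for h in(.05,0):
    C=B.copy();C[:3,3]+=.025*l+[0,0,-.003+h]
    rows(A,C,6);A=C
E
```

```text
17.8 [ 0.68  0.52 -0.45  0.66 -1.22 -1.06] [0.6189 0.0436 0.1577] [-1.69 -2.47 18.87] [-2.91  0.45 -0.45]
se-mouth mm [-3.2 67.   5.6] long yaw -87.0 tilt -0.3
6 rows angular [-0.24, -0.05, 0.23] xyz [1.43, 0.04, 0.75] |w| 0.3 |p| 1.62; end err mm [-0.2 -0.1  0.1] deg [0. 0. 0.]
 path [[0.62, 0.04, 0.16], [0.62, 0.03, 0.16], [0.62, 0.01, 0.17], [0.62, -0.0, 0.17], [0.62, -0.02, 0.18], [0.62, -0.03, 0.18], [0.62, -0.05, 0.19]]
6 rows angular [0.0, -0.0, 0.0] xyz [-0.59, -0.0, 0.59] |w| 0.0 |p| 0.83; end err mm [-0.  -0.  -0.1] deg [ 0. -0.  0.]
 path [[0.62, -0.05, 0.19], [0.62, -0.05, 0.18], [0.62, -0.05, 0.17], [0.62, -0.05, 0.16], [0.62, -0.05, 0.15], [0.62, -0.05, 0.15], [0.62, -0.05, 0.14]]
```

Request:
servo_tool([
  {"angular": [0,0,0],"xyz": [0.8,0,-0.8],"claw": 0},
  {"angular": [0,0,0],"xyz": [1.4,0,-1.4],"claw": 3.5},
  {"angular": [0,0,0],"xyz": [1.4,0,-1.4],"claw": 3.5},
  {"angular": [0,0,0],"xyz": [1.65,0,1.65],"claw": 3.5},
  {"angular": [0,0,0],"xyz": [1.65,0,1.65],"claw": 3.5},
  {"angular": [0,0,0],"xyz": [1.65,0,1.65],"claw": 3.5},
  {"angular": [0,0,0],"xyz": [1.65,0,1.65],"claw": 3.5},
  {"angular": [0,0,0],"xyz": [-0.5,0,0.5],"claw": 3.5},
  {"angular": [0,0,0],"xyz": [-1,0,1],"claw": 3.5},
  {"angular": [0,0,0],"xyz": [0,0,0],"claw": 3.5},
  {"angular": [0,0,0],"xyz": [0,0,0],"claw": 3.5},
])

```text
t: 18.9
eef_pos: [0.6232, -0.0481, 0.1833]
ee_rot: [3.137, -0.788, -1.513]
force: [-0.1, 0.7, 0.5]
width: 0.0351
gripper_force: 0.0
```

```bash
python3 st.py; python3 - <<'E'
from h import *
print(monitor.get_state()['width'])
A=cur();B=T1(SX-180-2);l=u(SX-182);B[:3,3]+=.025*l+[0,0,-.003];rows(A,B,5)
T=grab('top');cv2.imwrite('pics/T6.png',T['color'])
# dark long arm right of the fingers, centre row by column
g=T['color'].astype(int).sum(2)
for c in range(300,322,3):
    r=g[140:175,c];i=np.where(r<r.min()+ (np.median(r)-r.min())/2)[0]+140;print(c,i.min(),i.max(),r.min(),np.median(r), onz(T,c,(i.min()+i.max())/2,.134).round(4))
E
```

```text
18.9 [ 0.54  0.44 -0.53  0.75 -1.17 -0.99] [ 0.6232 -0.0481  0.1833] [-0.09  0.67  0.49] [2.32 0.17 0.04]
se-mouth mm [  0.8 -24.5  31.5] long yaw -87.0 tilt -0.0
0.035129290081148616
5 rows angular [-0.26, -0.01, 0.31] xyz [-0.65, 0.06, 0.66] |w| 0.4 |p| 0.93; end err mm [-0.1 -0.1  0.2] deg [-0.  0.  0.]
 path [[0.62, -0.05, 0.18], [0.62, -0.05, 0.17], [0.62, -0.05, 0.16], [0.62, -0.05, 0.16], [0.62, -0.05, 0.15], [0.62, -0.05, 0.14]]
300 142 158 121 290.0 [ 0.6391 -0.0505  0.134 ]
303 143 159 127 290.0 [ 0.6366 -0.0577  0.134 ]
306 143 159 136 287.0 [ 0.6365 -0.0649  0.134 ]
309 154 160 188 373.0 [ 0.6218 -0.0719  0.134 ]
312 155 161 197 385.0 [ 0.6193 -0.0791  0.134 ]
315 155 161 186 395.0 [ 0.6192 -0.0863  0.134 ]
318 156 160 214 401.0 [ 0.6192 -0.0935  0.134 ]
321 168 174 380 426.0 [ 0.5874 -0.1001  0.134 ]
```

Request:
servo_tool([
  {"angular": [-0.26,0,0.31],"xyz": [-0.65,0.06,0.66],"claw": 3.5},
  {"angular": [-0.26,0,0.31],"xyz": [-0.65,0.06,0.66],"claw": 3.5},
  {"angular": [-0.26,0,0.31],"xyz": [-0.65,0.06,0.66],"claw": 3.5},
  {"angular": [-0.26,0,0.31],"xyz": [-0.65,0.06,0.66],"claw": 3.5},
  {"angular": [-0.26,0,0.31],"xyz": [-0.65,0.06,0.66],"claw": 2.5},
  {"angular": [0,0,0],"xyz": [0,0,0],"claw": 1.7},
  {"angular": [0,0,0],"xyz": [0,0,0],"claw": 1.7},
  {"angular": [0,0,0],"xyz": [0,0,0],"claw": 1.7},
], force=60)

```text
t: 19.75
eef_pos: [0.6204, -0.0492, 0.1379]
ee_rot: [-3.139, -0.787, -1.554]
force: [0.2, -0.7, -0.1]
width: 0.0176
gripper_force: 0.2
```

```bash
python3 st.py; python3 swing.py -60 20
```

```text
19.75 [ 0.54  0.5  -0.55  0.76 -1.11 -1.07] [ 0.6204 -0.0492  0.1379] [ 0.24 -0.66 -0.14] [2.36 0.05 0.16]
se-mouth mm [  0.8 -25.5 -13.9] long yaw -89.0 tilt 0.0
20 rows angular [-2.13, 0.0, 2.12] xyz [-0.01, 0.49, -0.01] |w| 3.0 |p| 0.49; end err mm [ 0.1  0.1 -0.1] deg [ 0.1  0.1 -0. ]
 path [[0.62, -0.05, 0.14], [0.6, -0.05, 0.14], [0.57, -0.04, 0.14], [0.55, -0.02, 0.14], [0.54, -0.0, 0.14]]
```

Swinging the first 30° clockwise.

Request:
servo_tool([
  {"angular": [-2.13,0,2.12],"xyz": [-0.01,0.49,-0.01],"claw": 1.7},
  {"angular": [-2.13,0,2.12],"xyz": [-0.01,0.49,-0.01],"claw": 1.7},
  {"angular": [-2.13,0,2.12],"xyz": [-0.01,0.49,-0.01],"claw": 1.7},
  {"angular": [-2.13,0,2.12],"xyz": [-0.01,0.49,-0.01],"claw": 1.7},
  {"angular": [-2.13,0,2.12],"xyz": [-0.01,0.49,-0.01],"claw": 1.7},
  {"angular": [-2.13,0,2.12],"xyz": [-0.01,0.49,-0.01],"claw": 1.7},
  {"angular": [-2.13,0,2.12],"xyz": [-0.01,0.49,-0.01],"claw": 1.7},
  {"angular": [-2.13,0,2.12],"xyz": [-0.01,0.49,-0.01],"claw": 1.7},
  {"angular": [-2.13,0,2.12],"xyz": [-0.01,0.49,-0.01],"claw": 1.7},
  {"angular": [-2.13,0,2.12],"xyz": [-0.01,0.49,-0.01],"claw": 1.7},
])

```text
t: 20.75
eef_pos: [0.5769, -0.0383, 0.1399]
ee_rot: [-3.131, -0.785, -2.083]
force: [13.6, -13.0, 3.3]
width: 0.0171
gripper_force: 9.2
```

```bash
python3 st.py
```

```text
20.75 [ 0.5   0.6  -0.26  0.4  -1.42 -1.22] [ 0.5769 -0.0383  0.1399] [ 13.64 -12.95   3.31] [-2.12 -4.56  4.87]
se-mouth mm [ -8.2 -23.4 -11.7] long yaw -119.0 tilt 0.1
```

Request:
servo_tool([
  {"angular": [-2.13,0,2.12],"xyz": [-0.01,0.49,-0.01],"claw": 1.7},
  {"angular": [-2.13,0,2.12],"xyz": [-0.01,0.49,-0.01],"claw": 1.7},
  {"angular": [-2.13,0,2.12],"xyz": [-0.01,0.49,-0.01],"claw": 1.7},
  {"angular": [-2.13,0,2.12],"xyz": [-0.01,0.49,-0.01],"claw": 1.7},
  {"angular": [-2.13,0,2.12],"xyz": [-0.01,0.49,-0.01],"claw": 1.7},
  {"angular": [-2.13,0,2.12],"xyz": [-0.01,0.49,-0.01],"claw": 1.7},
  {"angular": [-2.13,0,2.12],"xyz": [-0.01,0.49,-0.01],"claw": 1.7},
  {"angular": [-2.13,0,2.12],"xyz": [-0.01,0.49,-0.01],"claw": 1.7},
  {"angular": [-2.13,0,2.12],"xyz": [-0.01,0.49,-0.01],"claw": 1.7},
  {"angular": [-2.13,0,2.12],"xyz": [-0.01,0.49,-0.01],"claw": 1.7},
])

```text
t: 21.75
eef_pos: [0.5412, -0.0062, 0.1393]
ee_rot: [-3.133, -0.784, -2.607]
force: [10.7, -14.9, 1.4]
width: 0.0172
gripper_force: 9.0
```

```bash
python3 st.py; python3 swing.py -6 2
```

```text
21.75 [ 0.42  0.67 -0.02  0.09 -1.66 -1.48] [ 0.5412 -0.0062  0.1393] [ 10.68 -14.94   1.4 ] [-3.08 -4.36  4.66]
se-mouth mm [-18.7 -16.2 -12.2] long yaw -149.1 tilt 0.2
2 rows angular [-2.12, 0.02, 2.12] xyz [0.01, 0.49, 0.0] |w| 3.0 |p| 0.49; end err mm [-0.1 -0.1  0. ] deg [ 0. -0.  0.]
 path [[0.54, -0.01, 0.14], [0.54, -0.0, 0.14], [0.54, 0.0, 0.14]]
```

Request:
servo_tool([
  {"angular": [-1.41,0,1.41],"xyz": [0.01,0.33,0],"claw": 1.7},
  {"angular": [-1.41,0,1.41],"xyz": [0.01,0.33,0],"claw": 1.7},
  {"angular": [0,0,0],"xyz": [0,0,0],"claw": 1.7},
])

```text
t: 22.05
eef_pos: [0.5379, -0.0007, 0.1392]
ee_rot: [-3.134, -0.783, -2.677]
force: [9.6, -12.7, 0.9]
width: 0.0173
gripper_force: 7.9
```

```bash
python3 st.py
```

```text
22.05 [ 0.4   0.67  0.01  0.05 -1.69 -1.52] [ 0.5379 -0.0007  0.1392] [  9.55 -12.67   0.88] [-2.54 -4.36  4.18]
se-mouth mm [-19.7 -14.9 -12.3] long yaw -153.1 tilt 0.3
```

Request:
servo_tool([
  {"angular": [-1.41,0,1.41],"xyz": [0.01,0.33,0],"claw": 1.7},
  {"angular": [-1.41,0,1.41],"xyz": [0.01,0.33,0],"claw": 1.7},
  {"angular": [0,0,0],"xyz": [0,0,0],"claw": 1.7},
])

```text
t: 22.35
eef_pos: [0.5349, 0.0052, 0.1392]
ee_rot: [-3.134, -0.782, -2.746]
force: [10.4, -12.5, 0.5]
width: 0.0175
gripper_force: 7.8
```

```bash
python3 st.py
```

```text
22.35 [ 0.39  0.68  0.03  0.01 -1.71 -1.56] [0.5349 0.0052 0.1392] [ 10.37 -12.52   0.46] [-2.6  -4.56  4.12]
se-mouth mm [-20.7 -13.3 -12.2] long yaw -157.1 tilt 0.3
```

Request:
servo_tool([
  {"angular": [-1.41,0,1.41],"xyz": [0.01,0.33,0],"claw": 1.7},
  {"angular": [-1.41,0,1.41],"xyz": [0.01,0.33,0],"claw": 1.7},
  {"angular": [0,0,0],"xyz": [0,0,0],"claw": 1.7},
])

```text
t: 22.65
eef_pos: [0.5324, 0.0112, 0.1393]
ee_rot: [-3.134, -0.781, -2.816]
force: [10.0, -12.7, 0.0]
width: 0.0172
gripper_force: 7.8
```

```bash
python3 st.py;python3 swing.py -4 2
```

```text
22.65 [ 0.37  0.68  0.05 -0.02 -1.73 -1.61] [0.5324 0.0112 0.1393] [ 9.970e+00 -1.274e+01  1.000e-02] [-2.67 -4.92  4.04]
se-mouth mm [-21.5 -11.8 -12.1] long yaw -161.1 tilt 0.3
2 rows angular [-1.41, 0.01, 1.42] xyz [0.01, 0.32, 0.0] |w| 2.0 |p| 0.32; end err mm [-0.1  0.1  0.1] deg [ 0.  0. -0.]
 path [[0.53, 0.01, 0.14], [0.53, 0.01, 0.14], [0.53, 0.02, 0.14]]
```

```bash
python3 look.py 7; python3 - <<'E'
from h import *
T=cv2.imread('pics/T7.png');S=cv2.imread('pics/S7.png')
def up(c,k): return cv2.resize(np.clip(c.astype(float)*1.7,0,255).astype('uint8'),None,fx=k,fy=k,interpolation=cv2.INTER_NEAREST)
cv2.imwrite('pics/d7.png',np.hstack([up(T[130:230,235:335],4),up(S[185:285,180:280],4)]))
E
```

```text
22.65 [ 0.37  0.68  0.05 -0.02 -1.73 -1.61] [0.53240723 0.011174   0.13927093] [ 9.970e+00 -1.274e+01  1.000e-02] [-2.67 -4.92  4.04] 0.017220386438462586 7.777255714700004
o [0.5971 0.0329 0.1379] T [265.5 167.1] S [238.5 227.7]
se [0.5975 0.0327 0.0889] T [265.9 170.6] S [239.3 242.9]
le [ 0.4713 -0.0102  0.1371] T [284.1 219.5] S [287.4 224.4]
mouth T [261.04377052 161.2357887 ] S [230.25813185 240.68301969]
```

View pics/d7.png

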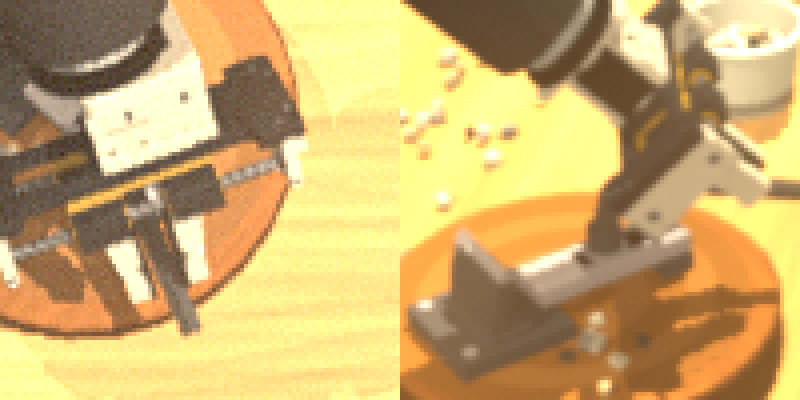

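The key is still in the screw. Its long end sits at about top (282,212), a heading of about -159°, and the torque is still steady, so I'll continue in small steps.

Request:
servo_tool([
  {"angular": [-1.41,0,1.41],"xyz": [0.01,0.33,0],"claw": 1.7},
  {"angular": [-1.41,0,1.41],"xyz": [0.01,0.33,0],"claw": 1.7},
  {"angular": [0,0,0],"xyz": [0,0,0],"claw": 1.7},
])

```text
t: 23.05
eef_pos: [0.5306, 0.0167, 0.1395]
ee_rot: [-3.132, -0.781, -2.886]
force: [11.9, -15.0, -0.8]
width: 0.0172
gripper_force: 9.3
```

```bash
python3 st.py
```

```text
23.05 [ 0.36  0.68  0.07 -0.06 -1.74 -1.65] [0.5306 0.0167 0.1395] [ 11.91 -15.01  -0.77] [-3.64 -5.39  4.82]
se-mouth mm [-21.9 -10.9 -11.8] long yaw -165.1 tilt 0.4
```

Request:
servo_tool([
  {"angular": [-1.41,0,1.41],"xyz": [0.01,0.33,0],"claw": 1.7},
  {"angular": [-1.41,0,1.41],"xyz": [0.01,0.33,0],"claw": 1.7},
  {"angular": [0,0,0],"xyz": [0,0,0],"claw": 1.7},
])

```text
t: 23.35
eef_pos: [0.5295, 0.0215, 0.14]
ee_rot: [-3.129, -0.78, -2.958]
force: [14.5, -21.8, 0.5]
width: 0.0169
gripper_force: 12.4
```

```bash
python3 st.py
```

```text
23.35 [ 0.34  0.68  0.09 -0.1  -1.76 -1.7 ] [0.5295 0.0215 0.14  ] [ 14.49 -21.83   0.48] [-5.47 -6.13  6.4 ]
se-mouth mm [-21.9 -10.9 -11.3] long yaw -169.0 tilt 0.4
```

Request:
servo_tool([
  {"angular": [0,0,0],"xyz": [0,0.2,0],"claw": 1.7},
  {"angular": [0,0,0],"xyz": [0,0.2,0],"claw": 1.7},
  {"angular": [0,0,0],"xyz": [0,0,0],"claw": 1.7},
])

```text
t: 23.65
eef_pos: [0.5279, 0.0259, 0.1398]
ee_rot: [-3.13, -0.781, -2.956]
force: [10.3, -18.7, -1.1]
width: 0.0169
gripper_force: 10.3
```

```bash
python3 st.py
```

```text
23.65 [ 0.35  0.68  0.09 -0.1  -1.76 -1.7 ] [0.5279 0.0259 0.1398] [ 10.35 -18.69  -1.13] [-4.63 -5.33  5.35]
se-mouth mm [-23.7  -6.3 -11.6] long yaw -169.0 tilt 0.3
```

```bash
python3 look.py 8 >/dev/null; python3 - <<'E'
from h import *
f=grab('top');T=f['color'];S=cv2.imread('pics/S8.png')
# dark arm beyond the fingers: row-wise centre
g=T.astype(int).sum(2)
for n in('T7','T8'):
    g=cv2.imread(f'pics/{n}.png').astype(int).sum(2)
    for v in range(200,215,2):
        r=g[v,262:300];th=(r.min()+np.median(r))/2;i=np.where(r<th)[0]+262
        print(n,v,i.min(),i.max(),onz(f,(i.min()+i.max())/2,v,.132).round(4)[:2],end=' ; ')
    print()
E
```

```text
T7 200 262 291 [0.5184 0.0073] ; T7 202 262 289 [0.5137 0.0097] ; T7 204 262 286 [0.5089 0.0133] ; T7 206 262 283 [0.5041 0.017 ] ; T7 208 263 282 [0.4993 0.017 ] ; T7 210 263 281 [0.4946 0.0182] ; T7 212 262 284 [0.4898 0.0159] ; T7 214 262 265 [0.4852 0.0385] ; 
T8 200 265 290 [0.5184 0.0049] ; T8 202 265 289 [0.5136 0.0061] ; T8 204 266 286 [0.5088 0.0086] ; T8 206 266 283 [0.5041 0.0122] ; T8 208 270 279 [0.4993 0.0122] ; T8 210 262 276 [0.4946 0.0254] ; T8 212 262 276 [0.4898 0.0254] ; T8 214 262 277 [0.485  0.0243] ;
```

```bash
python3 - <<'E'
from h import *
T=cv2.imread('pics/T8.png');S=cv2.imread('pics/S8.png')
def up(c,k): return cv2.resize(np.clip(c.astype(float)*1.7,0,255).astype('uint8'),None,fx=k,fy=k,interpolation=cv2.INTER_NEAREST)
cv2.imwrite('pics/d8.png',np.hstack([up(T[165:225,240:300],6),up(S[205:265,200:260],6)]))
E
```

```text
(no output)
```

View pics/d8.png

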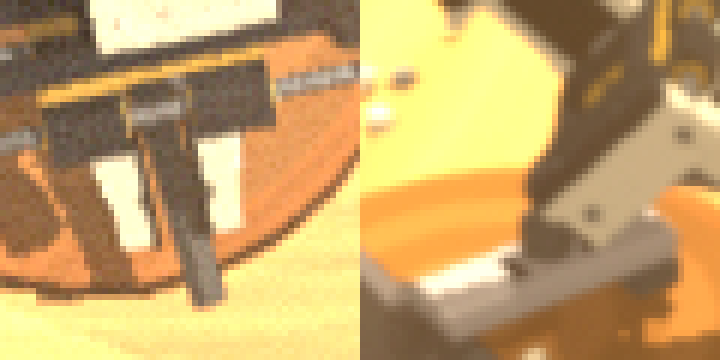

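The crop shows the arm end at about top (274.5,213.7), so the key has moved further and the torque is only slightly above friction. I'll push on and compute the torque about the axis each time.

```bash
cat >> st.py <<'E'
r=s['eef_pos']-MOUTH;F=s['force'];print('TCP ang',np.degrees(np.arctan2(r[1],r[0])).round(2),'rad mm',(np.hypot(*r[:2])*1000).round(1),'torque',(r[0]*F[1]-r[1]*F[0]).round(2))
E
python3 swing.py -4 2
```

```text
2 rows angular [-1.41, 0.01, 1.42] xyz [-0.0, 0.32, -0.01] |w| 2.0 |p| 0.32; end err mm [-0.   0.1  0.1] deg [ 0.  0. -0.]
 path [[0.53, 0.03, 0.14], [0.53, 0.03, 0.14], [0.53, 0.03, 0.14]]
```

Request:
servo_tool([
  {"angular": [0,0,0],"xyz": [0,0.15,0],"claw": 1.7},
  {"angular": [0,0,0],"xyz": [0,0.15,0],"claw": 1.7},
  {"angular": [0,0,0],"xyz": [0,0,0],"claw": 1.7},
])

```text
t: 24.1
eef_pos: [0.5271, 0.0287, 0.1398]
ee_rot: [-3.13, -0.782, -2.956]
force: [12.0, -21.7, -0.7]
width: 0.0172
gripper_force: 11.4
```

```bash
python3 st.py
```

```text
24.1 [ 0.35  0.68  0.09 -0.11 -1.76 -1.71] [0.5271 0.0287 0.1398] [ 12.02 -21.69  -0.71] [-5.31 -5.31  6.05]
se-mouth mm [-24.5  -3.5 -11.6] long yaw -169.0 tilt 0.3
TCP ang -170.25 rad mm 93.2 torque 2.18
```

Request:
servo_tool([
  {"angular": [-1.41,0,1.41],"xyz": [0,0.32,0],"claw": 1.7},
  {"angular": [-0.7,0,0.7],"xyz": [0,0.25,0],"claw": 1.7},
  {"angular": [0,0,0],"xyz": [0,0,0],"claw": 1.7},
  {"angular": [0,0,0],"xyz": [0,0,0],"claw": 1.7},
])

```text
t: 24.5
eef_pos: [0.5266, 0.0329, 0.1399]
ee_rot: [-3.127, -0.781, -3.01]
force: [12.8, -27.1, -0.7]
width: 0.0174
gripper_force: 13.9
```

```bash
python3 st.py
```

```text
24.5 [ 0.34  0.68  0.11 -0.13 -1.77 -1.74] [0.5266 0.0329 0.1399] [ 12.83 -27.1   -0.71] [-6.8  -5.97  7.44]
se-mouth mm [-24.4  -3.  -11.4] long yaw -172.0 tilt 0.3
TCP ang -172.82 rad mm 93.1 torque 2.65
```

The torque climbs elastically to 2.65 N·m, well over the 1.6 N·m friction, with no further sliding, so the screw is solid. Unloading slowly.

Request:
servo_tool([
  {"angular": [1.06,0,-1.06],"xyz": [0,-0.25,0],"claw": 1.7},
  {"angular": [1.06,0,-1.06],"xyz": [0,-0.25,0],"claw": 1.7},
  {"angular": [1.06,0,-1.06],"xyz": [0,-0.25,0],"claw": 1.7},
  {"angular": [1.06,0,-1.06],"xyz": [0,-0.25,0],"claw": 1.7},
  {"angular": [0,0,0],"xyz": [0,0,0],"claw": 1.7},
])

```text
t: 25.0
eef_pos: [0.5274, 0.0258, 0.1395]
ee_rot: [-3.133, -0.783, -2.9]
force: [9.1, -15.7, 0.7]
width: 0.0174
gripper_force: 8.7
```

```bash
python3 st.py
```

```text
25.0 [ 0.36  0.68  0.08 -0.08 -1.75 -1.67] [0.5274 0.0258 0.1395] [  9.09 -15.72   0.67] [-3.71 -4.74  4.64]
se-mouth mm [-25.   -2.7 -11.9] long yaw -165.9 tilt 0.3
TCP ang -168.49 rad mm 93.5 torque 1.61
```

Request:
servo_tool([
  {"angular": [1.06,0,-1.06],"xyz": [0,-0.25,0],"claw": 1.7},
  {"angular": [1.06,0,-1.06],"xyz": [0,-0.25,0],"claw": 1.7},
  {"angular": [1.06,0,-1.06],"xyz": [0,-0.25,0],"claw": 1.7},
  {"angular": [1.06,0,-1.06],"xyz": [0,-0.25,0],"claw": 1.7},
  {"angular": [0,0,0],"xyz": [0,0,0],"claw": 1.7},
])

```text
t: 25.5
eef_pos: [0.5294, 0.0176, 0.1396]
ee_rot: [-3.135, -0.784, -2.794]
force: [7.1, -9.2, 2.6]
width: 0.0174
gripper_force: 5.8
```

```bash
python3 st.py
```

```text
25.5 [ 0.39  0.68  0.05 -0.02 -1.72 -1.6 ] [0.5294 0.0176 0.1396] [ 7.08 -9.15  2.59] [-2.02 -3.34  2.96]
se-mouth mm [-25.2  -4.  -11.9] long yaw -159.9 tilt 0.2
TCP ang -163.29 rad mm 93.6 torque 1.01
```

Request:
servo_tool([
  {"angular": [1.06,0,-1.06],"xyz": [0,-0.25,0],"claw": 1.7},
  {"angular": [1.06,0,-1.06],"xyz": [0,-0.25,0],"claw": 1.7},
  {"angular": [1.06,0,-1.06],"xyz": [0,-0.25,0],"claw": 1.7},
  {"angular": [1.06,0,-1.06],"xyz": [0,-0.25,0],"claw": 1.7},
  {"angular": [0,0,0],"xyz": [0,0,0],"claw": 1.7},
])

```text
t: 26.0
eef_pos: [0.5316, 0.0101, 0.1386]
ee_rot: [-3.14, -0.786, -2.687]
force: [1.8, -4.3, 1.7]
width: 0.0169
gripper_force: 2.2
```

```bash
python3 st.py
```

```text
26.0 [ 0.41  0.67  0.01  0.03 -1.69 -1.54] [0.5316 0.0101 0.1386] [ 1.79 -4.29  1.75] [-0.13 -2.22  1.02]
se-mouth mm [-25.8  -4.9 -13. ] long yaw -154.0 tilt 0.1
TCP ang -158.52 rad mm 93.9 torque 0.44
```

Request:
servo_tool([
  {"angular": [0.5,0,-0.5],"xyz": [0,-0.15,0],"claw": 2.5},
  {"angular": [0,0,0],"xyz": [0,-0.1,0],"claw": 4},
  {"angular": [0,0,0],"xyz": [0,0,0],"claw": 4},
  {"angular": [0,0,0],"xyz": [0,0,0],"claw": 4},
], force=20)

```text
t: 26.4
eef_pos: [0.5323, 0.0082, 0.1379]
ee_rot: [3.141, -0.787, -2.675]
force: [0.2, -0.1, 0.4]
width: 0.0388
gripper_force: 0.0
```

```bash
python3 st.py; python3 - <<'E'
from h import *
print(monitor.get_state()['width'])
f=grab('top');cv2.imwrite('pics/T9.png',f['color']);g=f['color'].astype(int).sum(2)
for v in range(196,218,2):print(v,g[v,268:298].tolist())
E
```

```text
26.4 [ 0.41  0.67  0.    0.04 -1.69 -1.53] [0.5323 0.0082 0.1379] [ 0.19 -0.13  0.43] [ 1.08 -2.08 -0.01]
se-mouth mm [-25.4  -6.1 -13.9] long yaw -153.4 tilt 0.0
TCP ang -157.29 rad mm 93.9 torque 0.02
0.03876600827968014
196 [156, 199, 190, 185, 221, 275, 286, 292, 260, 203, 183, 206, 226, 241, 232, 229, 278, 242, 180, 204, 426, 476, 442, 401, 352, 272, 198, 171, 298, 430]
198 [169, 156, 225, 278, 292, 294, 275, 285, 292, 244, 215, 202, 180, 229, 246, 236, 225, 255, 279, 209, 200, 303, 295, 249, 198, 182, 286, 363, 423, 428]
200 [222, 158, 217, 278, 291, 280, 293, 290, 300, 305, 305, 231, 197, 193, 246, 248, 241, 232, 282, 308, 286, 257, 187, 212, 315, 401, 418, 400, 405, 400]
202 [461, 361, 212, 239, 294, 307, 303, 313, 322, 311, 304, 295, 225, 182, 205, 213, 243, 241, 228, 196, 167, 206, 334, 416, 428, 430, 418, 416, 429, 415]
204 [475, 495, 397, 218, 258, 317, 323, 307, 299, 291, 282, 286, 288, 258, 187, 195, 211, 243, 247, 228, 280, 418, 441, 435, 428, 423, 423, 426, 430, 424]
206 [487, 483, 448, 270, 178, 198, 274, 274, 286, 288, 279, 273, 236, 202, 184, 199, 194, 211, 234, 264, 251, 303, 396, 420, 414, 432, 426, 415, 419, 417]
208 [309, 259, 212, 203, 193, 178, 208, 258, 246, 182, 170, 198, 270, 332, 414, 358, 251, 185, 195, 246, 245, 249, 320, 394, 408, 408, 390, 403, 385, 386]
210 [200, 160, 172, 152, 145, 172, 173, 202, 276, 344, 428, 446, 441, 433, 425, 425, 427, 260, 198, 228, 262, 354, 412, 420, 418, 419, 416, 420, 421, 417]
212 [197, 233, 252, 287, 336, 415, 408, 413, 420, 423, 414, 419, 418, 416, 406, 417, 420, 416, 426, 428, 417, 421, 420, 420, 432, 415, 424, 429, 432, 426]
214 [409, 409, 417, 410, 410, 399, 402, 397, 408, 400, 413, 418, 394, 398, 410, 403, 406, 407, 411, 415, 416, 413, 412, 407, 416, 418, 414, 423, 419, 408]
216 [401, 416, 419, 399, 407, 417, 410, 413, 412, 407, 420, 420, 420, 414, 430, 417, 421, 419, 418, 423, 427, 425, 431, 425, 430, 425, 436, 429, 432, 422]
```

The free key now lies at about -153°, against -89.5° before. That's a 63° swing, matching 1.05 rad plus play. Withdrawing straight up.

Request:
servo_tool([
  {"angular": [0,0,0],"xyz": [0.5,0,-0.5],"claw": 4.5},
  {"angular": [0,0,0],"xyz": [0.8,0,-0.8],"claw": 5},
  {"angular": [0,0,0],"xyz": [1,0,-1],"claw": 5},
  {"angular": [0,0,0],"xyz": [1.5,0,-1.5],"claw": 5},
  {"angular": [0,0,0],"xyz": [2,0,-2],"claw": 5},
  {"angular": [0,0,0],"xyz": [2,0,-2],"claw": 5},
  {"angular": [0,0,0],"xyz": [2,0,-2],"claw": 5},
  {"angular": [0,0,0],"xyz": [2,0,-2],"claw": 5},
  {"angular": [0,0,0],"xyz": [0,0,0],"claw": 5},
  {"angular": [0,0,0],"xyz": [0,0,0],"claw": 5},
])

```text
t: 27.45
eef_pos: [0.5327, 0.0082, 0.3067]
ee_rot: [-3.141, -0.783, -2.675]
force: [0.2, 0.1, -1.1]
width: 0.0503
gripper_force: 0.0
```

```bash
python3 - <<'E'
from h import *
s=monitor.get_state();print(s['t'],s['eef_pos'].round(3),s['force'].round(2))
a=cv2.imread('pics/T9.png')
f=grab('top');cv2.imwrite('pics/T10.png',f['color']);S=grab('side');cv2.imwrite('pics/S10.png',S['color'])
l=u(-153)
for n,X in(('axis',MOUTH+[0,0,.037]),('end',MOUTH+[0,0,.032]+.133*l)):print(n,proj(f,X).round(1),proj(S,X).round(1))
g=f['color'].astype(int).sum(2)
for v in range(200,214,3):print(v,g[v,274:296].tolist())
g=S['color'].astype(int).sum(2)
for v in range(218,242,3):
    print(v,g[v,222:300:2].tolist())
E
```

```text
27.45 [0.533 0.008 0.307] [ 0.19  0.14 -1.09]
axis [260.6 158.1] [229.5 229.1]
end [286.3 207.4] [277.4 223.6]
200 [314, 310, 316, 339, 333, 249, 189, 179, 235, 234, 237, 228, 300, 333, 289, 249, 197, 207, 314, 393, 410, 400]
203 [352, 347, 332, 329, 323, 314, 285, 224, 194, 191, 221, 239, 254, 229, 223, 331, 412, 424, 412, 417, 413, 420]
206 [297, 301, 316, 314, 308, 290, 255, 182, 179, 195, 180, 202, 229, 244, 244, 304, 400, 413, 412, 420, 419, 417]
209 [186, 176, 173, 195, 279, 326, 417, 420, 421, 417, 350, 215, 179, 200, 219, 258, 328, 386, 389, 391, 386, 396]
212 [398, 407, 416, 414, 411, 404, 404, 404, 405, 415, 405, 404, 415, 417, 415, 418, 408, 410, 411, 421, 425, 412]
218 [539, 531, 533, 523, 529, 533, 538, 544, 543, 537, 537, 545, 462, 357, 352, 348, 346, 347, 346, 337, 331, 348, 357, 351, 337, 336, 331, 483, 499, 490, 487, 478, 479, 466, 477, 485, 483, 490, 481]
221 [526, 530, 529, 527, 532, 534, 540, 542, 536, 534, 545, 553, 552, 528, 454, 372, 368, 341, 332, 329, 340, 355, 376, 365, 439, 477, 488, 499, 492, 486, 474, 476, 465, 465, 484, 484, 491, 484, 467]
224 [524, 525,
[... 485 characters left out ...]
 220, 220, 219, 218, 218, 217, 218, 219, 224, 220, 363, 463, 461, 476, 482, 487, 487, 472, 473, 471]
233 [406, 393, 397, 395, 290, 232, 214, 299, 344, 367, 398, 446, 474, 481, 476, 494, 498, 511, 519, 511, 519, 524, 526, 542, 549, 539, 501, 479, 465, 464, 458, 470, 482, 481, 486, 480, 467, 476, 464]
236 [347, 347, 348, 332, 226, 204, 236, 346, 350, 350, 354, 359, 366, 376, 398, 450, 514, 533, 533, 538, 546, 530, 537, 552, 542, 536, 526, 476, 466, 460, 463, 479, 485, 483, 482, 479, 473, 475, 463]
239 [385, 385, 380, 304, 213, 201, 281, 374, 374, 386, 462, 521, 526, 422, 350, 354, 370, 384, 401, 493, 530, 532, 551, 547, 535, 537, 528, 495, 464, 461, 470, 488, 485, 477, 479, 477, 475, 469, 466]
```

```bash
python3 - <<'E'
from h import *
f=grab('top');S=grab('side')
for a,b in(((286.5,209),(278.5,229.6)),((284.5,203.5),(273,229.7))):
    p,e=tri(f,a,S,b);print(p.round(4),e.round(4))
# arm in side: column-wise vertical centre; in top: centre line rows
g=S['color'].astype(int).sum(2)
L=[]
for c in range(232,280,4):
    r=g[223:238,c].astype(float);m=r<r.min()+.5*(np.percentile(r,80)-r.min());i=np.where(m)[0]+223;L.append((c,i.min(),i.max()))
print(L)
g=f['color'].astype(int).sum(2)
M=cv2.imread('pics/top0.png').astype(int).sum(2)
for v in range(170,212,4):print(v,''.join('#' if x<215 else '+' if x<275 else '.' for x in g[v,250:300]))
E
```

```text
[ 0.4981 -0.0169  0.1132] 0.0006
[ 0.5121 -0.0121  0.1141] 0.0006
[(232, np.int64(230), np.int64(237)), (236, np.int64(228), np.int64(237)), (240, np.int64(228), np.int64(237)), (244, np.int64(228), np.int64(237)), (248, np.int64(228), np.int64(237)), (252, np.int64(227), np.int64(232)), (256, np.int64(227), np.int64(231)), (260, np.int64(227), np.int64(231)), (264, np.int64(227), np.int64(231)), (268, np.int64(227), np.int64(231)), (272, np.int64(227), np.int64(231)), (276, np.int64(227), np.int64(231))]
170 .....+++#+..+#+.....++............###.............
174 ########....+####+++................###...........
178 #########++++######++++........++....+###+........
182 #########+.##..+######+++...+..........###........
186 ###..........##......+##++++.......+.....+##......
190 ....+.........##+......+##+++++..................#
194 .......++.......+#.......+###++++.............#+..
198 ..........+.......+#.......+###++++......+##......
202 ..............++#++#+.........+###++++##..........
206 ...............+##++++++......+#####+++...........
210 ..................+#######.........+#++...........
```

```bash
python3 - <<'E'
from h import *
from edge import edges
f=grab('top');S=grab('side')
def cen(img,fix,a,b):  # subpixel middle of the dark band along a row of img
    e=edges(img,fix,a,b);return e
St=np.ascontiguousarray(S['color'].transpose(1,0,2))
P=[]
for c in range(236,279,3):
    e=edges(St,c,222,236)
    if e and 3.5<e[1]-e[0]<6.5:P.append((c,sum(e)/2));
print('side',[(c,round(v,2)) for c,v in P])
ps=np.polyfit(*np.array(P).T,1)
# top: band incl. lighter top facet: threshold against wood
Q=[]
g=f['color'].astype(int).sum(2)
for v in range(188,208,2):
    r=g[v];c0=int(277+(v-190)*.47);m=[c for c in range(c0-7,c0+8) if r[c]<262];Q.append((v,np.mean(m),len(m)))
print('top',[(v,round(c,1),n) for v,c,n in Q]);Q=np.array(Q);pt=np.polyfit(Q[:,0],Q[:,1],1)
def plane(fr,p,q):
    c,a=ray(fr,*p);_,b=ray(fr,*q);n=np.cross(a,b);n/=np.linalg.norm(n);return n,n@c
n1,d1=plane(S,(240,np.polyval(ps,240)),(276,np.polyval(ps,276)));n2,d2=plane(f,(np.polyval(pt,188),188),(np.polyval(pt,206),206))
d=np.cross(n1,n2);d/=np.linalg.norm(d);d*=-np.sign(d[0])
for x in(.6187,.6,.55,.5):
    A=np.array([n1,n2,[1,0,0]]);X=np.linalg.solve(A,[d1,d2,x]);print(X.round(4))
print('dir yaw',np.degrees(np.arctan2(d[1],d[0])),'pitch rad',np.arcsin(d[2]))
E
```

```text
side [(242, np.float64(230.04)), (245, np.float64(229.77)), (248, np.float64(229.64)), (251, np.float64(229.52)), (254, np.float64(229.43)), (257, np.float64(229.27)), (260, np.float64(229.25)), (263, np.float64(229.17)), (266, np.float64(229.01)), (269, np.float64(228.88)), (272, np.float64(228.94)), (275, np.float64(228.93)), (278, np.float64(228.92))]
top [(188, np.float64(275.0), 7), (190, np.float64(276.0), 7), (192, np.float64(277.5), 8), (194, np.float64(279.0), 7), (196, np.float64(280.0), 7), (198, np.float64(281.0), 7), (200, np.float64(282.0), 7), (202, np.float64(284.5), 10), (204, np.float64(284.5), 6), (206, np.float64(284.0), 9)]
[0.6187 0.0493 0.1376]
[0.6    0.0388 0.1341]
[0.55   0.0108 0.1248]
[ 0.5    -0.0173  0.1155]
dir yaw -150.69878041751176 pitch rad -0.16117182613055844
```

```bash
python3 - <<'E'
from h import *
from edge import edges
I=cv2.imread('pics/S10.png');z=cv2.imread('pics/side0.png');
for v in range(232,252):
    print(v,[None if not(e:=edges(x,v,222,244)) else tuple(round(q,2) for q in(*e,sum(e)/2)) for x in(z,I)],I.astype(int).sum(2)[v,224:244].tolist())
f=grab('side')
for t in(0,.05,.1,.16):
    print(t,[proj(f,MOUTH+L*(np.sin(t)*u(-152)+np.array([0,0,np.cos(t)]))).round(2).tolist() for L in(0,.01,.02,.028)])
E
```

```text
232 [(np.float64(226.36), np.float64(232.72), np.float64(229.54)), None] [470, 474, 477, 476, 473, 458, 377, 267, 237, 230, 221, 215, 218, 230, 251, 269, 274, 271, 272, 280]
233 [(np.float64(226.3), np.float64(232.91), np.float64(229.61)), (np.float64(229.76), np.float64(236.27), np.float64(233.01))] [393, 397, 397, 401, 395, 363, 290, 233, 232, 227, 214, 242, 299, 331, 344, 356, 367, 381, 398, 421]
234 [(np.float64(226.54), np.float64(232.99), np.float64(229.76)), (np.float64(229.18), np.float64(235.36), np.float64(232.27))] [354, 356, 356, 357, 354, 313, 250, 224, 218, 213, 215, 279, 341, 360, 367, 372, 380, 390, 400, 408]
235 [(np.float64(226.98), np.float64(232.87), np.float64(229.92)), (np.float64(229.19), np.float64(234.87), np.float64(232.03))] [347, 348, 348, 350, 343, 297, 236, 216, 210, 206, 222, 295, 344, 353, 353, 355, 358, 365, 369, 375]
236 [(np.float64(227.19), np.float64(232.87), np.float64(230.03)), (np.float64(229.06), np.float64(234.62), np.float64(231.84))] [347, 348, 348, 346, 332, 281, 226, 213, 204, 204, 236, 303, 346, 349, 350, 350, 350, 351, 354, 357]
237 [(n
[... 2933 characters left out ...]
9, 385, 430, 423, 380, 348, 322, 304, 296, 293]
250 [(np.float64(224.68), np.float64(228.29), np.float64(226.48)), (np.float64(224.73), np.float64(228.5), np.float64(226.61))] [412, 273, 210, 242, 294, 328, 330, 329, 334, 362, 367, 355, 351, 331, 308, 299, 295, 289, 285, 278]
251 [None, None] [509, 409, 309, 305, 323, 337, 337, 332, 323, 331, 328, 311, 301, 296, 290, 285, 284, 269, 248, 229]
0 [[230.26, 240.68], [230.04, 237.6], [229.82, 234.49], [229.65, 231.98]]
0.05 [[230.26, 240.68], [230.22, 237.57], [230.19, 234.44], [230.16, 231.91]]
0.1 [[230.26, 240.68], [230.41, 237.55], [230.55, 234.4], [230.67, 231.86]]
0.16 [[230.26, 240.68], [230.62, 237.54], [230.99, 234.38], [231.29, 231.84]]
```

The key is seated and the screw is tight, but the long arm sags about 0.16 rad by both views, more than the expected 0.05. It may have ridden up while turning. I'll re-grip it, level it and press it home.

```bash
cat > lv.py <<'E'
from h import *
PHI=-152.
def Tt(t,up=0,dn=0,out=.008):
    B=T1(PHI);B[:3,3]+=out*u(PHI)
    ax=np.cross([0,0,1],u(PHI))  # +rot about ax: z->l, l->down
    W=np.eye(4);W[:3,:3]=Ro.from_rotvec(ax*t).as_matrix();W[:3,3]=MOUTH-W[:3,:3]@MOUTH
    B=W@B;B[2,3]+=up-dn;return B
E
python3 - <<'E'
from lv import *
A=cur()
for B,n in((Tt(.16,.05),6),(Tt(.16),4)):
    rows(A,B,n);A=B
print(A[:3,3]);rows(A,Tt(.0),5)
E
```

```text
6 rows angular [0.15, -1.53, -0.17] xyz [-1.55, -0.13, 1.47] |w| 1.5 |p| 2.14; end err mm [-0.3 -0.1 -0.3] deg [-0. -0. -0.]
 path [[0.53, 0.01, 0.3], [0.53, 0.01, 0.28], [0.54, 0.01, 0.26], [0.54, 0.01, 0.24], [0.54, 0.01, 0.22], [0.54, 0.01, 0.2], [0.55, 0.01, 0.18]]
4 rows angular [-0.0, 0.0, -0.0] xyz [-0.73, 0.0, 1.01] |w| 0.0 |p| 1.25; end err mm [-0.2  0.   0.1] deg [-0.  0. -0.]
 path [[0.55, 0.01, 0.18], [0.55, 0.01, 0.16], [0.55, 0.01, 0.15], [0.55, 0.01, 0.14], [0.55, 0.01, 0.13]]
[0.54689244 0.00663937 0.12711212]
5 rows angular [-0.0, 1.83, -0.0] xyz [0.08, -0.0, -0.26] |w| 1.8 |p| 0.27; end err mm [ 0.1 -0.  -0.1] deg [-0.  0. -0.]
 path [[0.55, 0.01, 0.13], [0.55, 0.01, 0.13], [0.55, 0.01, 0.13], [0.55, 0.01, 0.13], [0.55, 0.01, 0.14], [0.55, 0.01, 0.14]]
```

Request:
servo_tool([
  {"angular": [0.15,-1.53,-0.17],"xyz": [-1.55,-0.13,1.47],"claw": 5},
  {"angular": [0.15,-1.53,-0.17],"xyz": [-1.55,-0.13,1.47],"claw": 5},
  {"angular": [0.15,-1.53,-0.17],"xyz": [-1.55,-0.13,1.47],"claw": 5},
  {"angular": [0.15,-1.53,-0.17],"xyz": [-1.55,-0.13,1.47],"claw": 5},
  {"angular": [0.15,-1.53,-0.17],"xyz": [-1.55,-0.13,1.47],"claw": 5},
  {"angular": [0.15,-1.53,-0.17],"xyz": [-1.55,-0.13,1.47],"claw": 5},
  {"angular": [0,0,0],"xyz": [-0.73,0,1.01],"claw": 5},
  {"angular": [0,0,0],"xyz": [-0.73,0,1.01],"claw": 5},
  {"angular": [0,0,0],"xyz": [-0.73,0,1.01],"claw": 4},
  {"angular": [0,0,0],"xyz": [-0.7,0,0.95],"claw": 3},
  {"angular": [0,0,0],"xyz": [0,0,0],"claw": 1},
  {"angular": [0,0,0],"xyz": [0,0,0],"claw": 0.5},
  {"angular": [0,0,0],"xyz": [0,0,0],"claw": 0.5},
  {"angular": [0,0,0],"xyz": [0,0,0],"claw": 0.5},
  {"angular": [0,0,0],"xyz": [0,0,0],"claw": 0.5},
  {"angular": [0,0,0],"xyz": [0,0,0],"claw": 0.5},
], force=20)

```text
t: 29.4
eef_pos: [0.547, 0.0068, 0.1289]
ee_rot: [-3.141, -0.625, -2.652]
force: [-0.6, 0.8, 0.8]
width: 0.0141
gripper_force: 20.1
```

```bash
python3 st.py; python3 - <<'E'
from lv import *
print(monitor.get_state()['width']);A=cur();print(np.round((A[:3,3]-Tt(.16)[:3,3])*1000,1))
E
```

```text
29.4 [ 0.41  0.6  -0.06  0.05 -1.53 -1.5 ] [0.547  0.0068 0.1289] [-0.65  0.82  0.78] [ 1.27 -1.3  -0.08]
se-mouth mm [ -5.1  -2.6 -11.2] long yaw -152.0 tilt 9.2
TCP ang -152.37 rad mm 81.3 torque -0.08
0.014100219216546408
[0.1 0.2 1.7]
```

Request:
servo_tool([
  {"angular": [0,0,0],"xyz": [0,0,0],"claw": 0.5},
  {"angular": [0,0,0],"xyz": [0,0,0],"claw": 0.5},
  {"angular": [0,1.83,0],"xyz": [0.08,0,-0.26],"claw": 0.5},
  {"angular": [0,1.83,0],"xyz": [0.08,0,-0.26],"claw": 0.5},
  {"angular": [0,1.83,0],"xyz": [0.08,0,-0.26],"claw": 0.5},
  {"angular": [0,0,0],"xyz": [0,0,0],"claw": 0.5},
], force=60)

```text
t: 30.0
eef_pos: [0.5496, 0.0084, 0.1354]
ee_rot: [-3.141, -0.723, -2.651]
force: [-1.8, 2.8, 3.0]
width: 0.0139
gripper_force: 60.2
```

```bash
python3 st.py
```

```text
30.0 [ 0.41  0.66  0.01  0.05 -1.64 -1.51] [0.5496 0.0084 0.1354] [-1.84  2.84  3.  ] [ 2.02 -1.47 -0.47]
se-mouth mm [ -6.2  -2.9 -11.9] long yaw -152.0 tilt 3.7
TCP ang -152.53 rad mm 78.2 torque -0.26
```

Request:
servo_tool([
  {"angular": [0,1.83,0],"xyz": [0.08,0,-0.26],"claw": 0.5},
  {"angular": [0,1.2,0],"xyz": [0.05,0,-0.17],"claw": 0.5},
  {"angular": [0,0,0],"xyz": [-0.07,0,0.07],"claw": 0.5},
  {"angular": [0,0,0],"xyz": [-0.07,0,0.07],"claw": 0.5},
  {"angular": [0,0,0],"xyz": [0,0,0],"claw": 0.5},
])

```text
t: 30.5
eef_pos: [0.5512, 0.0091, 0.1385]
ee_rot: [-3.141, -0.774, -2.652]
force: [-0.3, 6.2, 4.5]
width: 0.0132
gripper_force: 60.2
```

```bash
python3 st.py
```

```text
30.5 [ 0.41  0.69  0.04  0.06 -1.69 -1.51] [0.5512 0.0091 0.1385] [-0.32  6.18  4.46] [ 2.41 -1.55 -0.78]
se-mouth mm [ -6.7  -3.4 -12.3] long yaw -152.0 tilt 0.8
TCP ang -152.43 rad mm 76.5 torque -0.43
```

Request:
servo_tool([
  {"angular": [0,0,0],"xyz": [-0.1,0,0.1],"claw": 0.5},
  {"angular": [0,0,0],"xyz": [-0.1,0,0.1],"claw": 0.5},
  {"angular": [0,0,0],"xyz": [0,0,0],"claw": 0.5},
])

```text
t: 30.8
eef_pos: [0.5509, 0.0085, 0.1365]
ee_rot: [-3.14, -0.775, -2.652]
force: [-1.6, 2.6, 8.2]
width: 0.0136
gripper_force: 60.1
```

```bash
python3 st.py
```

```text
30.8 [ 0.41  0.69  0.03  0.06 -1.69 -1.51] [0.5509 0.0085 0.1365] [-1.59  2.63  8.19] [ 1.56 -0.49 -0.6 ]
se-mouth mm [ -7.   -4.1 -14.3] long yaw -152.0 tilt 0.7
TCP ang -152.16 rad mm 77.0 torque -0.24
```

Request:
servo_tool([
  {"angular": [0,0,0],"xyz": [-0.1,0,0.1],"claw": 0.5},
  {"angular": [0,0,0],"xyz": [-0.1,0,0.1],"claw": 0.5},
  {"angular": [0,0,0],"xyz": [-0.1,0,0.1],"claw": 0.5},
  {"angular": [0,0,0],"xyz": [0,0,0],"claw": 0.5},
])

```text
t: 31.2
eef_pos: [0.5502, 0.0072, 0.1332]
ee_rot: [-3.138, -0.778, -2.654]
force: [-3.1, -0.7, 10.2]
width: 0.0135
gripper_force: 60.0
```

```bash
python3 st.py; cat > meas.py <<'E'
from h import *
from edge import edges
import sys
c0=float(sys.argv[1]) if len(sys.argv)>1 else -152
S=grab('side');St=np.ascontiguousarray(S['color'].transpose(1,0,2));P=[]
for c in range(236,282,3):
    e=edges(St,c,216,236)
    if e and 3.5<e[1]-e[0]<6.5:P.append((c,round(sum(e)/2,2)))
print('side arm',P)
print('short',[(v,[round(q,2) for q in (*e,sum(e)/2)]) for v in range(230,241) if (e:=edges(S['color'],v,222,244))])
for t in(0,.05,.1,.16):
    O=MOUTH+.037*(np.sin(t)*u(c0)+np.array([0,0,np.cos(t)]));d=u(c0,-np.degrees(t))
    print(t,[proj(S,O+d*L).round(1).tolist() for L in(.04,.07,.1,.13)])
E
python3 meas.py
```

```text
31.2 [ 0.41  0.69  0.03  0.06 -1.69 -1.51] [0.5502 0.0072 0.1332] [-3.12 -0.65 10.2 ] [-0.2   0.73 -0.08]
se-mouth mm [ -7.9  -5.5 -17.9] long yaw -152.0 tilt 0.5
TCP ang -151.56 rad mm 78.2 torque -0.07
side arm [(254, np.float64(219.31)), (266, np.float64(226.64)), (269, np.float64(226.55)), (272, np.float64(226.44)), (275, np.float64(226.21)), (278, np.float64(226.07))]
short [(233, [np.float64(228.44), np.float64(242.88), np.float64(235.66)]), (234, [np.float64(228.41), np.float64(241.47), np.float64(234.94)]), (235, [np.float64(228.33), np.float64(240.61), np.float64(234.47)]), (236, [np.float64(228.25), np.float64(239.7), np.float64(233.98)]), (237, [np.float64(227.93), np.float64(238.83), np.float64(233.38)]), (238, [np.float64(227.95), np.float64(237.83), np.float64(232.89)]), (239, [np.float64(227.53), np.float64(237.11), np.float64(232.32)]), (240, [np.float64(226.59), np.float64(236.22), np.float64(231.41)])]
0 [[244.0, 226.8], [254.8, 225.1], [265.5, 223.4], [276.1, 221.8]]
0.05 [[244.7, 227.4], [255.5, 226.1], [266.2, 224.9], [276.7, 223.7]]
0.1 [[245.4, 228.0], [256.1, 227.2], [266.7, 226.4], [277.2, 225.7]]
0.16 [[246.1, 228.7], [256.8, 228.5], [267.3, 228.3], [277.7, 228.1]]
```

Request:
servo_tool([
  {"angular": [0,0,0],"xyz": [0.15,0,-0.15],"claw": 0.5},
  {"angular": [0,0,0],"xyz": [0.1,0,-0.1],"claw": 0.5},
  {"angular": [0,0,0],"xyz": [0,0,0],"claw": 2.5},
  {"angular": [0,0,0],"xyz": [0,0,0],"claw": 3.5},
  {"angular": [0,0,0],"xyz": [0,0,0],"claw": 3.5},
  {"angular": [0,0,0],"xyz": [0,0,0],"claw": 3.5},
])

```text
t: 31.85
eef_pos: [0.5512, 0.009, 0.1344]
ee_rot: [-3.141, -0.775, -2.652]
force: [0.1, -0.6, 0.1]
width: 0.0339
gripper_force: 0.0
```

```bash
python3 st.py; python3 meas.py
```

```text
31.85 [ 0.41  0.69  0.04  0.06 -1.69 -1.51] [0.5512 0.009  0.1344] [ 0.15 -0.58  0.11] [ 1.1  -2.04 -0.  ]
se-mouth mm [ -6.8  -3.6 -16.5] long yaw -152.0 tilt 0.7
TCP ang -152.38 rad mm 76.5 torque 0.04
side arm [(266, np.float64(227.02)), (269, np.float64(226.8)), (272, np.float64(226.74)), (275, np.float64(226.5)), (278, np.float64(226.4))]
short [(233, [np.float64(228.88), np.float64(242.05), np.float64(235.46)]), (234, [np.float64(228.54), np.float64(240.7), np.float64(234.62)]), (235, [np.float64(228.43), np.float64(239.83), np.float64(234.13)]), (236, [np.float64(228.19), np.float64(239.29), np.float64(233.74)]), (237, [np.float64(228.15), np.float64(238.37), np.float64(233.26)]), (238, [np.float64(228.31), np.float64(237.32), np.float64(232.81)]), (239, [np.float64(227.6), np.float64(236.66), np.float64(232.13)]), (240, [np.float64(226.61), np.float64(235.75), np.float64(231.18)])]
0 [[244.0, 226.8], [254.8, 225.1], [265.5, 223.4], [276.1, 221.8]]
0.05 [[244.7, 227.4], [255.5, 226.1], [266.2, 224.9], [276.7, 223.7]]
0.1 [[245.4, 228.0], [256.1, 227.2], [266.7, 226.4], [277.2, 225.7]]
0.16 [[246.1, 228.7], [256.8, 228.5], [267.3, 228.3], [277.7, 228.1]]
```

Sag shrank (arm tip up 2.4 px), so it had ridden up a bit. I'll grip close to the bend, level it and press down there, where the push goes straight into the socket.

```bash
python3 - <<'E'
from lv import *
A=cur();B=Tt(.1,out=-.048);print(B[:3,3]);rows(A,B,6);rows(B,Tt(-.03,out=-.048),4)
E
```

```text
[0.5976024  0.03360233 0.13753937]
6 rows angular [-0.01, -0.84, -0.0] xyz [-0.61, -0.0, -0.63] |w| 0.8 |p| 0.88; end err mm [-0.2 -0.2  0.1] deg [ 0.  0. -0.]
 path [[0.55, 0.01, 0.13], [0.56, 0.01, 0.13], [0.57, 0.02, 0.14], [0.57, 0.02, 0.14], [0.58, 0.03, 0.14], [0.59, 0.03, 0.14], [0.6, 0.03, 0.14]]
4 rows angular [-0.0, 1.86, -0.0] xyz [-0.04, -0.0, -0.13] |w| 1.9 |p| 0.14; end err mm [-0.2 -0.  -0.2] deg [-0.  0. -0.]
 path [[0.6, 0.03, 0.14], [0.6, 0.03, 0.14], [0.6, 0.03, 0.14], [0.6, 0.04, 0.14], [0.6, 0.04, 0.14]]
```

Request:
servo_tool([
  {"angular": [0,-0.84,0],"xyz": [-0.61,0,-0.63],"claw": 3.5},
  {"angular": [0,-0.84,0],"xyz": [-0.61,0,-0.63],"claw": 3.5},
  {"angular": [0,-0.84,0],"xyz": [-0.61,0,-0.63],"claw": 3.5},
  {"angular": [0,-0.84,0],"xyz": [-0.61,0,-0.63],"claw": 3.5},
  {"angular": [0,-0.84,0],"xyz": [-0.61,0,-0.63],"claw": 3.5},
  {"angular": [0,-0.84,0],"xyz": [-0.61,0,-0.63],"claw": 3},
  {"angular": [0,0,0],"xyz": [0,0,0],"claw": 1},
  {"angular": [0,0,0],"xyz": [0,0,0],"claw": 0.5},
  {"angular": [0,0,0],"xyz": [0,0,0],"claw": 0.5},
  {"angular": [0,0,0],"xyz": [0,0,0],"claw": 0.5},
  {"angular": [0,0,0],"xyz": [0,0,0],"claw": 0.5},
], force=60)

```text
t: 33.0
eef_pos: [0.5973, 0.0333, 0.1379]
ee_rot: [-3.14, -0.688, -2.652]
force: [1.0, -3.1, -0.2]
width: 0.0133
gripper_force: 60.0
```

```bash
python3 st.py; python3 -c "
from h import *
print(monitor.get_state()['width'])"
```

```text
33.0 [ 0.41  0.71  0.13  0.05 -1.68 -1.51] [0.5973 0.0333 0.1379] [ 0.96 -3.07 -0.16] [ 0.45 -2.06  0.46]
se-mouth mm [42.9 22.7 -6.8] long yaw -152.0 tilt 5.7
TCP ang -152.81 rad mm 24.4 torque 0.08
0.013346064264525054
```

Gripped on the flats near the bend. Levelling, then pressing.

Request:
servo_tool([
  {"angular": [0,1.86,0],"xyz": [-0.04,0,-0.13],"claw": 0.5},
  {"angular": [0,1.86,0],"xyz": [-0.04,0,-0.13],"claw": 0.5},
  {"angular": [0,1.86,0],"xyz": [-0.04,0,-0.13],"claw": 0.5},
  {"angular": [0,0,0],"xyz": [-0.1,0,0.1],"claw": 0.5},
  {"angular": [0,0,0],"xyz": [-0.1,0,0.1],"claw": 0.5},
  {"angular": [0,0,0],"xyz": [0,0,0],"claw": 0.5},
])

```text
t: 33.6
eef_pos: [0.6006, 0.035, 0.1391]
ee_rot: [-3.139, -0.784, -2.652]
force: [-0.6, 0.2, 8.2]
width: 0.0131
gripper_force: 60.0
```

```bash
python3 st.py; python3 meas.py | head -1
```

```text
33.6 [ 0.42  0.77  0.2   0.06 -1.79 -1.51] [0.6006 0.035  0.1391] [-0.56  0.23  8.2 ] [ 0.02 -0.28  0.04]
se-mouth mm [ 42.2  22.2 -12.4] long yaw -152.0 tilt 0.2
TCP ang -152.66 rad mm 20.7 torque -0.01
side arm [(245, np.float64(227.55)), (248, np.float64(227.22)), (251, np.float64(227.04)), (254, np.float64(226.56)), (266, np.float64(224.82)), (269, np.float64(224.34)), (272, np.float64(224.34)), (275, np.float64(224.06)), (278, np.float64(224.06))]
```

Request:
servo_tool([
  {"angular": [0,0,0],"xyz": [-0.12,0,0.12],"claw": 0.5},
  {"angular": [0,0,0],"xyz": [-0.12,0,0.12],"claw": 0.5},
  {"angular": [0,0,0],"xyz": [0,0,0],"claw": 0.5},
])

```text
t: 33.95
eef_pos: [0.6005, 0.0346, 0.1387]
ee_rot: [-3.137, -0.785, -2.653]
force: [-2.6, 2.1, 20.7]
width: 0.0132
gripper_force: 60.0
```

```bash
python3 st.py; python3 meas.py | head -1
```

```text
33.95 [ 0.42  0.77  0.2   0.06 -1.78 -1.51] [0.6005 0.0346 0.1387] [-2.59  2.1  20.71] [-0.84  3.02 -0.47]
se-mouth mm [ 42.   21.8 -13. ] long yaw -151.9 tilt 0.1
TCP ang -151.88 rad mm 21.0 torque -0.06
side arm [(245, np.float64(227.55)), (248, np.float64(227.37)), (251, np.float64(227.11)), (254, np.float64(226.72)), (257, np.float64(226.22)), (266, np.float64(225.13)), (269, np.float64(224.87)), (272, np.float64(224.64)), (275, np.float64(224.33)), (278, np.float64(224.25))]
```

It's solid now (12 N more moved it only 0.4 mm), so the key is home. Relieve, release and withdraw.

Request:
servo_tool([
  {"angular": [0,0,0],"xyz": [0.13,0,-0.13],"claw": 0.5},
  {"angular": [0,0,0],"xyz": [0,0,0],"claw": 2},
  {"angular": [0,0,0],"xyz": [0,0,0],"claw": 4},
  {"angular": [0,0,0],"xyz": [0,0,0],"claw": 4},
  {"angular": [0,0,0],"xyz": [0,0,0],"claw": 4},
  {"angular": [0,0,0],"xyz": [0.5,0,-0.5],"claw": 4},
  {"angular": [0,0,0],"xyz": [1,0,-1],"claw": 4},
  {"angular": [0,0,0],"xyz": [1,0,-1],"claw": 4},
  {"angular": [0,0,0],"xyz": [1.5,0,-1.5],"claw": 4},
  {"angular": [0,0,0],"xyz": [2,0,-2],"claw": 4},
  {"angular": [0,0,0],"xyz": [2,0,-2],"claw": 4},
  {"angular": [0,0,0],"xyz": [2,0,-2],"claw": 4},
  {"angular": [0,0,0],"xyz": [0,0,0],"claw": 4},
  {"angular": [0,0,0],"xyz": [0,0,0],"claw": 4},
])

```text
t: 35.4
eef_pos: [0.6005, 0.0354, 0.2789]
ee_rot: [-3.14, -0.781, -2.652]
force: [-0.0, -0.2, -1.2]
width: 0.0397
gripper_force: 0.0
```

```bash
python3 st.py; python3 meas.py; python3 - <<'E'
from h import *
f=grab('top');g=f['color'].astype(int).sum(2)
for v in range(182,214,3):print(v,''.join('#' if x<215 else '+' if x<275 else '.' for x in g[v,250:305]))
a=cv2.imread('pics/top0.png').astype(int).sum(2)
d=abs(g-a)
for n,(u0,v0) in dict(tubwide=(403,168),tubtall=(147,204)).items():print(n,d[v0-25:v0+25,u0-25:u0+25].mean().round(1))
E
```

```text
35.4 [ 0.42  0.67  0.33  0.06 -2.02 -1.49] [0.6005 0.0354 0.2789] [-0.02 -0.22 -1.17] [ 1.17 -2.06  0.01]
se-mouth mm [ 42.3  22.7 127.6] long yaw -152.0 tilt 0.4
TCP ang -153.83 rad mm 20.6 torque 0.0
side arm [(236, np.float64(228.88)), (239, np.float64(228.62)), (242, np.float64(228.65)), (245, np.float64(228.3)), (248, np.float64(228.06)), (251, np.float64(228.0)), (254, np.float64(227.7)), (257, np.float64(227.48)), (260, np.float64(227.25)), (263, np.float64(227.2)), (266, np.float64(227.02)), (269, np.float64(226.84)), (272, np.float64(226.72)), (275, np.float64(226.51)), (278, np.float64(226.32))]
short [(231, [np.float64(229.46), np.float64(240.0), np.float64(234.73)]), (232, [np.float64(229.12), np.float64(234.76), np.float64(231.94)]), (233, [np.float64(228.58), np.float64(234.46), np.float64(231.52)]), (234, [np.float64(228.39), np.float64(234.23), np.float64(231.31)]), (235, [np.float64(228.33), np.float64(233.92), np.float64(231.13)]), (236, [np.float64(228.33), np.float64(233.82), np.float64(231.08)]), (237, [np.float64(228.21), np.float64(233.77), np.float64(230.99)])
[... 470 characters left out ...]
77.7, 228.1]]
182 +########+.++.++##########+++........+++.+.+++.......++
185 +.+########+++.++....++#####++....+++....++.+...++..++.
188 .....+#######...........+####+#+.+.+.+.+.+++++++.+##...
191 ......+#######+...........+####+++.++.....+.+..+#+.....
194 ........+###+####...+++++++++####+++.+.+.....+##.......
197 ++++.+.++.++#######++.+++...++####++++....+##+.........
200 .+.+..++....+########.++.+.....+###+++++##.............
203 ++++.++.++++.++########....+.++..+###+#+...............
206 ...+++..++.+....+########+...++###++###+#+.............
209 ++++..+++..+.......+###+####+........++................
212 +++++++############++..................................
tubwide 61.6
tubtall 144.8
```

```bash
python3 - <<'E'
from h import *
a=cv2.imread('pics/side0.png');b=grab('side')['color']
def box(img,r):
    h=cv2.cvtColor(img,cv2.COLOR_BGR2HSV)[r[0]:r[1],r[2]:r[3]];m=((h[...,1]<75)&(h[...,2]>90))
    p=np.argwhere(m);return len(p),p.mean(0).round(1)
for n,r in dict(tall=(300,360,210,268),wide=(180,215,245,288),hammer=(180,222,312,366)).items():
    print(n,box(a,r),box(b,r),abs(a.astype(int)-b)[r[0]:r[1],r[2]:r[3]].mean().round(1))
E
```

```text
tall (262, array([21.2, 28.5])) (282, array([20.9, 28.1])) 3.6
wide (62, array([15.1, 22.3])) (70, array([15.1, 21.6])) 3.2
hammer (18, array([24.6, 28.2])) (8, array([22.2, 20.2])) 11.3
```

Tubs are unmoved, and the hammer was never approached (its pixels changed only with the arm's shadow). The key sags about as expected and nothing is touching it, so I'm handing in.

```bash
python3 -c "
from h import *
print(order.job_done())"
```

```text
the job is handed in; nothing more can be done
None
```

The job is handed in at about 35.5 s: the key sits on its short arm in the screw, let go and clear of the gripper, and the screw held solid at 2.65 N·m (about 1.6 turns it) after a swing of roughly 60° clockwise. After the swing the arm sagged too much, so I levelled the key and pressed it home again without re-turning the screw, and it may not have been fully seated during the swing; the tubs have not moved, and I never went near the hammer but could not confirm it in the last picture.

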